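# Assemble the soil sieve stack on the shaker base

### The job

Build the sieve stack on the grey shaker base, from the bottom up: the receiving pan into the base's round seat, then the fine sieve, then the coarse sieve, and last the lid, each one fully home in the one below, upright and let go before the next is fetched. Set the pieces down rather than dropping them, and do not disturb the bottle, the flask or the brush.

Things in the scene. Friction and masses are not known exactly. Their poses are not given: they have to be found in the camera images.
- pan_center (a point): Receiving pan: round steel cup, 60 mm outside diameter, 37 mm high in all, with a smooth closed floor just above the foot. Top rim: bore 54 mm across, wall 3 mm. Foot: 7 mm high, 50 mm across, tapering to 44 mm at the bottom, stands on the bench; above it a shoulder 60 mm across. The point is on its axis half-way up (18.5 mm above the underside); z axis up. Loose, about 0.14 kg.
- fine_center (a point): Fine sieve: round steel frame, 60 mm outside diameter, 45 mm high in all, with a dense wire mesh (2.8 mm pitch) 24 mm above the underside. Top rim: bore 54 mm across, wall 3 mm. Foot: 7 mm high, 50 mm across, tapering to 44 mm at the bottom, stands on the bench; above it a shoulder 60 mm across. The point is on its axis half-way up (22.5 mm above the underside); z axis up. Loose, about 0.14 kg.
- coarse_center (a point): Coarse sieve: the tallest piece, round steel frame, 60 mm outside diameter, 59 mm high in all, with a wide open wire mesh (9 mm pitch) 30 mm above the underside. Top rim: bore 54 mm across, wall 3 mm. Foot: 7 mm high, 50 mm across, tapering to 44 mm at the bottom, stands on the bench; above it a shoulder 60 mm across. The point is on its axis half-way up (29.5 mm above the underside); z axis up. Loose, about 0.17 kg.
- lid_knob (a point): Lid: flat steel disc 60 mm across and 5 mm thick over a foot like the others' (7 mm high, 50 mm across, tapering to 44 mm), with a black upright knob 16 mm across and 26 mm tall in the middle. The point is the middle of the knob, 25 mm above the underside of the foot and 13 mm above the disc; z axis up. Loose, about 0.12 kg.
- base_seat (a point): Shaker base: fixed grey square plate, 110 by 110 mm, its top 24 mm above the bench, with a round steel seat ring standing 8 mm higher (60 mm outside, bore 54 mm, 8 mm deep). The point is the centre of the ring's mouth, level with its upper edge, 32 mm above the bench; z axis up. A piece is fully home when its foot is inside the ring or rim below and its shoulder rests on the upper edge of it.
- bottle_center (a point): Bystander: white sample bottle with a funnel in its neck, 140 mm high, 72 mm across the funnel. The point is on its axis half-way up (70 mm).
- flask_center (a point): Bystander: empty glass conical flask, 90 mm high, 66 mm across the foot. The point is on its axis half-way up (45 mm).
- brush_center (a point): Bystander: sieve brush, a wooden block with bristles below, 70 by 28 mm and 29 mm high. The point is its centre.
Not all that is in view belongs to the job. What is shaped like the part that bears fine_center but brown or turquoise is not meant.

How it is judged:
By the outcome, as a careful person would: the job done as asked, in the order asked, and still so for the second after the job is handed in, with the robot touching nothing.
It also fails if it takes over 120 s, if anything falls off the work surface, if the arm or the gripper's body presses on something with over 40 N, if the wrist force passes 120 N, or if a joint passes its speed limit or range.

### The arm

A 6-joint arm with a two-finger parallel gripper is mounted at the origin on the work surface. World frame = base frame: x ahead of the robot, y to its left, z up, the work surface at z = 0. Lengths are in mm, angles in rad, forces in N, time in s.
With the tool pointing down it reaches from about 275 to 750 mm from the base axis. Payload 10.2 kg.
Tool frame: the origin (TCP) lies at the very end of the fingers, on their centre line; the grasp point (between the pads) lies 19 mm behind it; z points along the fingers, x is the direction in which the jaws open and shut, and the axes are right-handed (so a half turn about z gives the same grasp; the last joint's range is limited). The gripper opens to 85 mm and grips with 20 to 120 N. Pads are 22 mm wide; open, the fingers measure 114 mm over their backs; the gripper's body (76 mm by 85 mm) begins 54 mm behind the grasp point. The pads swing forward as they close: fully open they stand 13 mm farther back than shut.
Start: joints at [-1.355, 0.313, 1.498, -0, 1.331, -0.223], TCP at [223.037, -475.274, 204.894] pointing down, gripper open.
Joint ranges: [-2.94, 2.94], [-0.97, 2.17], [0.19, 2.56], [-1.23, 4.37], [0.02, 3.11], [-2.88, 2.88]. Speed limits (rad/s): [2.39, 2.39, 3.01, 3.14, 3.14, 3.14].

### API

Orientations are given as a unit quaternion [w, x, y, z].
In Python, from rig import ctrl, cams gives the robot as it stands.
- The arm moves only by the tool play_rows, never from a script. Its argument "steps" is a list of rows, each a list of 2 entries, a list of its own where there are three numbers: the shift along the tool's x, y, z normalised to -1 to 1, where 1 is 0.75 m, then the turn, a rotation vector about the tool's x, y, z normalised to -1 to 1, where 1 is 45 degrees. A call has 1 to 20 rows; each row shifts and turns the commanded pose from where the row before left it, along the tool's axes as they then stand; what a row does not reach is not made up. A row lasts 1/10 s, in which the tool goes at most 50 mm and 8.59 degrees, less where a joint would pass 70% of its speed; a pose out of reach is approached as far as the arm can. A call with a number of a shift or a turn outside -1 to 1 is refused whole. A call with a gripper value outside its range is refused whole. "grip" is the closure, from 0 (fully open) to 1 (shut), set as the call begins (left out, the last holds). The fingers move at their own pace and stop on an object; "squeeze" is the grip in N (left out, the last holds). Time passes only in rows, so rows that do not move let the fingers close. It gives the time, the measured TCP pose, the force and the opening at its end, in the units of the state.
- ctrl.sense(): the state, without advancing time (a new reading comes with each control period).
- cams.capture(name): name is "scene" or "top" or "wrist"; returns the picture (400x640x3 uint8, red, green, blue); there is no depth.
- cams.camera_info(name): a dict with "fx", "fy", "cx", "cy" (pixels), "xyz" and "attitude" of the camera in the world. Camera axes: x right, y up, looking along -z (the intrinsics and any distortion apply to the point x, -y, -z); pixel columns grow to the right and rows downward; lengths in mm; the calibration is good to about 2 mm. A picture is of the moment at which its call begins: read the wrist's pose just before it. camera_info takes no time and is no camera call; for the wrist camera it gives the pose at the moment of the call.
- ctrl.finish_job(): hands the job in, once; it reports no verdict.
Trained networks look in the newest picture that a camera, given by its name, has taken for a name from the list of things; names that differ only in an ending like _2 or _b are one class to them, and where a whole thing is asked for, a point or a joint stands for the part that bears it (a point fixed in the world has none). Each returns a list of dicts, best first, with "p" (0 to 1); they miss things now and then, are a little off and sometimes report something else, mostly with a low value. They report only what shows in the picture. A call takes as long as a camera call. They do not tell look-alikes from the thing itself.
- cams.search_frame(camera, thing): "rect" ([centre column, centre row, width, height] in pixels, round what is visible of it).
- cams.tip_of(camera, thing): "pixel" ([column, row] in pixels: a listed point, or the origin of a listed thing).
The state is a dict: "time_s": time; "joints": joint angles; "dq": joint speeds; "tau": joint torques, N m; "eef_pos": TCP position; "ee_rot": TCP orientation; "force": force on the tool from outside, world axes, zero at the start; "wrist_torque": the same for the moment, N m; "grip_width": opening from 0.0 (shut) to 1.0 (fully open).
Only numpy, scipy, OpenCV 4.12 (cv2) and the standard library are available. Lean on these libraries where they do the work, as an engineer would, in place of code of your own. Each camera call takes 0.05 s, during which the arm holds its last target.

## Working session

There is one attempt and no reset: what is moved stays moved. The work goes in short steps, Python scripts to look and compute and a tool call to move; the robot and the scene stay as the last step left them, time stands still between calls to the robot, and variables do not carry over. Pictures are saved under pics/ and viewed, and the job is handed in when it is done.

Besides the shell and the picture viewer there is one more tool, called after "Request:" as name(argument=value, ...) on one line, values as JSON. play_rows: Moves the arm, as the interface text tells. Its arguments: {"type":"object","properties":{"steps":{"type":"array"},"grip":{"type":"number"},"squeeze":{"type":"number"}},"required":["steps"]}

```bash
ls; mkdir -p pics; python3 - <<'E'
from rig import ctrl, cams
import cv2
print(ctrl.sense())
for n in ["scene","top","wrist"]:
    print(n,cams.camera_info(n))
    im=cams.capture(n); cv2.imwrite(f"pics/{n}0.png",im[:,:,::-1])
E
```

```text
pics
{'time_s': 0.0, 'joints': array([-1.35541254e+00,  3.13432489e-01,  1.49842023e+00, -9.48129135e-06,
        1.33099650e+00, -2.23385019e-01]), 'dq': array([ 0.00035233, -0.0002398 , -0.00034569,  0.00017158,  0.00027496,
        0.00270079]), 'tau': array([ 1.18963326e-03, -4.12261927e+01, -2.59747195e+01, -1.19819920e-04,
        4.01067431e-03,  1.45257280e-05]), 'eef_pos': array([ 222.96488187, -474.98887972,  204.35040142]), 'ee_rot': array([-4.42792839e-04,  8.44045823e-01, -5.36270691e-01, -4.45749601e-04]), 'force': array([-0.56724613, -0.96627827,  0.120792  ]), 'wrist_torque': array([0.01344953, 0.03314923, 0.00720117]), 'grip_width': 1.0021641874708818}
scene {'fx': 401.8246198804154, 'fy': 401.8246198804154, 'cx': 317.1339431764099, 'cy': 196.50239335600415, 'xyz': array([1244.9505342 , -614.00069979,  742.31725129]), 'attitude': array([0.81826534, 0.4123994 , 0.18036081, 0.35754517])}
top {'fx': 455.26077026019533, 'fy': 455.26077026019533, 'cx': 320.4774397618092, 'cy': 200.3460156115119, 'xyz': array([ 336.16174823,  -20.75656608, 1258.78859266]), 'attitude': array([ 0.72860701,  0.07614344, -0.06776429, -0.67730496])}
wrist {'fx': 285.9268196430126, 'fy': 285.9268196430126, 'cx': 316.35594651289045, 'cy': 197.31211924842023, 'xyz': array([ 286.88685536, -445.37021407,  373.38806833]), 'attitude': array([ 0.83569597, -0.11816032,  0.07570642, -0.53096038])}
```

View pics/scene0.png

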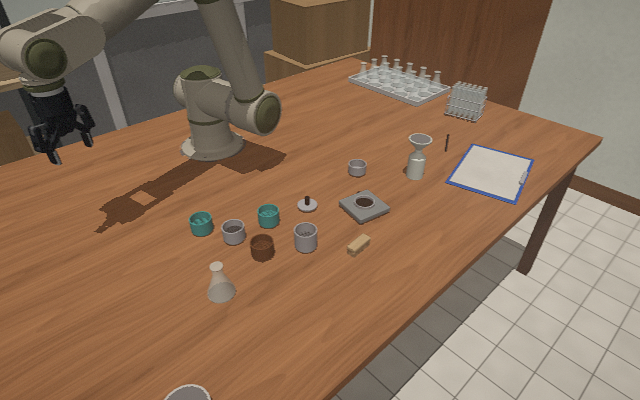

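View pics/top0.png

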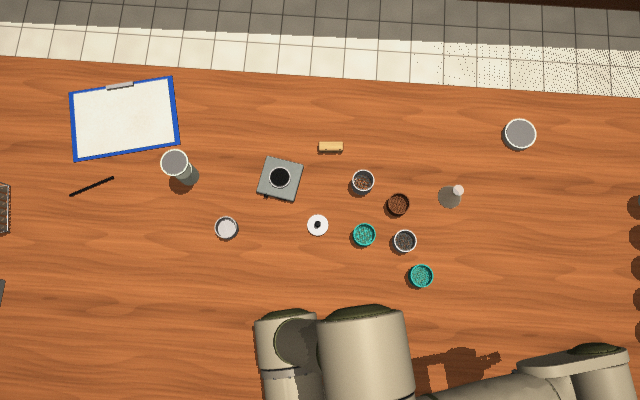

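View pics/wrist0.png

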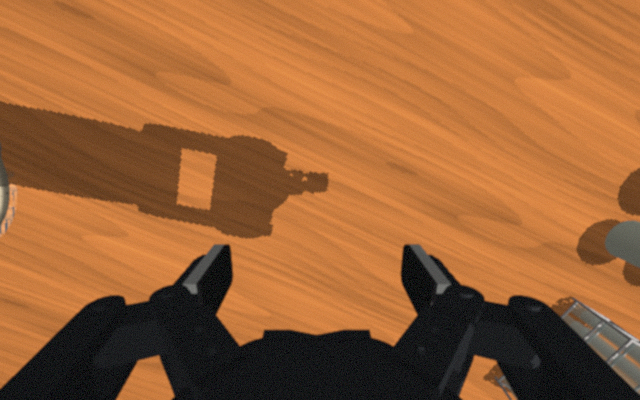

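The top view shows the base at about (280,178), pan (226,228), lid (317,225), coarse sieve (362,181) and fine sieve (404,241). The brown and turquoise look-alikes stand near (398,204), (364,235) and (420,275). The flask is at (450,195), the bottle at (175,165) and the brush at (330,147).

```bash
cat > h.py <<'E'
import numpy as np, cv2
from scipy.spatial.transform import Rotation as R
from rig import ctrl, cams
def rot(q): return R.from_quat([q[1],q[2],q[3],q[0]]).as_matrix()
def ray(ci,px):
    d=np.array([(px[0]-ci['cx'])/ci['fx'],-(px[1]-ci['cy'])/ci['fy'],-1.0])
    return ci['xyz'],rot(ci['attitude'])@d
def at_z(ci,px,z):
    o,d=ray(ci,px); return o+d*(z-o[2])/d[2]
def proj(ci,P):
    p=(np.atleast_2d(P)-ci['xyz'])@rot(ci['attitude'])
    return np.c_[ci['cx']+ci['fx']*p[:,0]/-p[:,2], ci['cy']-ci['fy']*p[:,1]/-p[:,2]]
def tri(a,pa,b,pb):
    o1,d1=ray(a,pa);o2,d2=ray(b,pb)
    d1=d1/np.linalg.norm(d1);d2=d2/np.linalg.norm(d2)
    A=np.c_[d1,-d2];t=np.linalg.lstsq(A,o2-o1,rcond=None)[0]
    p,q=o1+d1*t[0],o2+d2*t[1]
    return (p+q)/2,np.linalg.norm(p-q)
E
python3 - <<'E'
from h import *
H=dict(pan_center=18.5,fine_center=22.5,coarse_center=29.5,lid_knob=25,base_seat=32,bottle_center=70,flask_center=45,brush_center=14.5)
np.set_printoptions(precision=1,suppress=True)
for c in ["top","scene"]:
    cams.capture(c); ci=cams.camera_info(c)
    for n,z in H.items():
        for r in cams.tip_of(c,n)[:3]:
            print(c,n,np.array(r['pixel']),round(r['p'],2),at_z(ci,r['pixel'],z)[:2])
im=cams.capture("top"); cv2.imwrite("pics/topcrop.png",cv2.resize(im[130:300,200:470,::-1],None,fx=2.9,fy=2.9,interpolation=cv2.INTER_CUBIC))
E
```

```text
top pan_center [223.1 225.9] 0.88 [500.8 265.6]
top fine_center [396.1 200. ] 0.94 [ 607.2 -205.5]
top fine_center [404.8 242. ] 0.76 [ 492.3 -233.8]
top fine_center [420.7 273.9] 0.73 [ 409.7 -279.3]
top coarse_center [354.7 182.1] 0.76 [648.2 -87.8]
top coarse_center [226.1 227.3] 0.26 [496.1 254.5]
top lid_knob [315.4 222. ] 0.68 [529.1  12.8]
top base_seat [277.7 178.5] 0.95 [642.3 126.4]
top bottle_center [179.6 169.7] 0.55 [638.2 389.2]
top flask_center [449.6 191.5] 0.66 [ 636.5 -346.8]
top brush_center [330.  143.6] 0.69 [760.2 -11.4]
scene pan_center [233.7 231.5] 0.57 [ 490.3 -223.8]
scene pan_center [355.8 167.2] 0.55 [493.7 258.1]
scene fine_center [268.2 218.8] 0.88 [ 514.8 -125.2]
scene fine_center [203.1 225.8] 0.85 [ 417.5 -274.4]
scene fine_center [232.8 231.7] 0.66 [ 493.5 -228.2]
scene coarse_center [302.9 237.5] 0.89 [ 645.  -109.8]
scene lid_knob [308.4 200.9] 0.5 [531.8  10.6]
scene base_seat [366.6 202. ] 0.79 [658.1 125.5]
scene bottle_center [414.2 155. ] 0.62 [626.2 390.8]
scene bottle_center [301.9 239.5] 0.17 [ 682.9 -145.1]
scene flask_center [222.4 280.2] 0.87 [ 641.7 -349.8]
scene brush_center [359.4 245.2] 0.72 [755.3 -10.4]
```

View pics/topcrop.png

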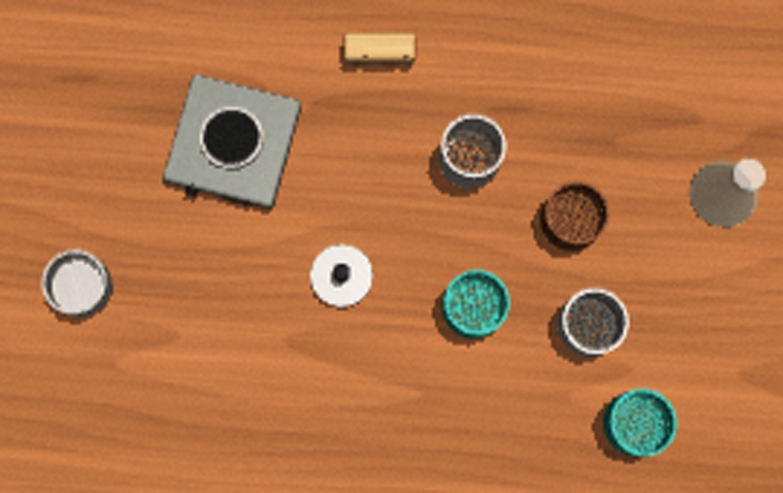

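```bash
cat >> h.py <<'E'
def yaw():
    m=rot(ctrl.sense()['ee_rot']); return np.degrees(np.arctan2(m[1,0],m[0,0])),m
def plan(target,cur=None,n=None,step=30):
    s=ctrl.sense(); m=rot(s['ee_rot']); cur=s['eef_pos'] if cur is None else np.array(cur)
    d=m.T@(np.array(target)-cur)
    n=n or int(np.ceil(np.linalg.norm(d)/step))
    print('tool mm',np.round(d,2),'rows',n,'per row',np.round(d/n/750,5))
E
python3 - <<'E'
from h import *
y,m=yaw(); print(y,(-90-y)); print(m.round(4))
ci=cams.camera_info('wrist'); s=ctrl.sense()
print('cam in tool',m.T@(ci['xyz']-s['eef_pos'])); print((m.T@rot(ci['attitude'])).round(3))
E
```

```text
-64.8605631491021 -25.139436850897894
[[ 0.4248 -0.9053 -0.    ]
 [-0.9053 -0.4248  0.    ]
 [-0.      0.     -1.    ]]
cam in tool [ 1.30810765e-01 -7.05002034e+01 -1.68969414e+02]
[[ 1.     0.    -0.   ]
 [ 0.    -0.961 -0.278]
 [-0.     0.278 -0.961]]
```

Request:
play_rows(steps=[[[0,0,0],[0,0,0.1397]],[[0,0,0],[0,0,0.1397]],[[0,0,0],[0,0,0.1397]],[[0,0,0],[0,0,0.1397]],[[-0.0375,-0.014,-0.002],[0,0,0]],[[-0.0375,-0.014,-0.002],[0,0,0]],[[-0.0375,-0.014,-0.002],[0,0,0]],[[-0.0375,-0.014,-0.002],[0,0,0]],[[-0.0375,-0.014,-0.002],[0,0,0]],[[-0.0375,-0.014,-0.002],[0,0,0]],[[-0.0375,-0.014,-0.002],[0,0,0]],[[-0.0375,-0.014,-0.002],[0,0,0]],[[-0.0375,-0.014,-0.002],[0,0,0]],[[-0.0375,-0.014,-0.002],[0,0,0]],[[-0.0375,-0.014,-0.002],[0,0,0]],[[-0.0375,-0.014,-0.002],[0,0,0]],[[-0.0375,-0.014,-0.002],[0,0,0]],[[-0.0375,-0.014,-0.002],[0,0,0]],[[-0.0375,-0.014,-0.002],[0,0,0]],[[-0.0375,-0.014,-0.002],[0,0,0]]], grip=0)

```text
time_s: 3.1
eef_pos: [391.3, -24.0, 229.1]
ee_rot: [0.0, -0.707, 0.707, -0.0]
force: [-0.1, -1.2, 0.1]
grip_width: 1.002
```

Request:
play_rows(steps=[[[-0.0375,-0.014,0],[0,0,0]],[[-0.0375,-0.014,0],[0,0,0]],[[-0.0375,-0.014,0],[0,0,0]],[[-0.0375,-0.014,0],[0,0,0]],[[-0.0375,-0.014,0],[0,0,0]],[[-0.0375,-0.014,0],[0,0,0]],[[-0.0375,-0.014,0],[0,0,0]],[[-0.0375,-0.014,0],[0,0,0]],[[-0.0375,-0.014,0],[0,0,0]],[[-0.0375,-0.014,0],[0,0,0]],[[0,0,0],[0,0,0]],[[0,0,0],[0,0,0]],[[0,0,0],[0,0,0]]])

```text
time_s: 4.4
eef_pos: [496.0, 255.3, 229.0]
ee_rot: [-0.0, -0.707, 0.707, -0.0]
force: [0.2, 0.3, -0.3]
grip_width: 0.998
```

```bash
python3 - <<'E'
from h import *
s=ctrl.sense(); print(s['time_s'],s['eef_pos'],yaw()[0],s['joints'],s['force'])
im=cams.capture('wrist'); cv2.imwrite('pics/w1.png',im[:,:,::-1])
E
```

```text
4.4 [495.96640465 255.27395255 228.96700143] -90.03957785342315 [ 2.65394081e-01  3.70336709e-01  1.35514797e+00 -1.80373743e-04
  1.41624193e+00  1.83690896e+00] [ 0.21770934  0.28205874 -0.31243482]
```

View pics/w1.png

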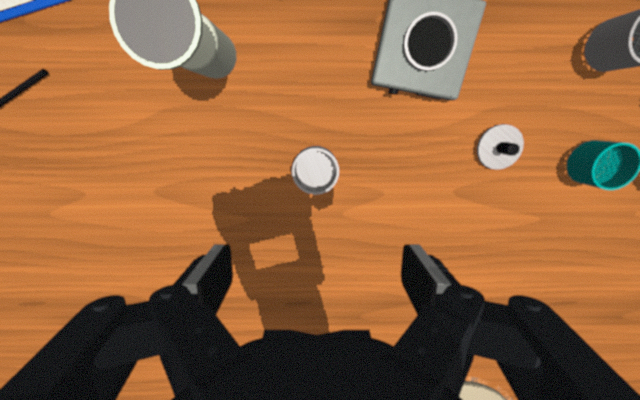

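The wrist view shows the pan rim at about (315,170). The base ring is at (430,40) and the lid at (500,147).

```bash
cat >> h.py <<'E'
from scipy.optimize import minimize
from scipy.ndimage import map_coordinates
_t=np.linspace(0,2*np.pi,180,endpoint=False)
def fitcircle(im,ci,xy0,z,radii,rng=12,signs=None):
    """xy maximising radial gradient along circles (bright ring: outer edge falls, inner rises)."""
    g=cv2.GaussianBlur(cv2.cvtColor(im,cv2.COLOR_RGB2LAB)[:,:,0].astype(np.float32),(0,0),0.8)
    s_=cv2.GaussianBlur(cv2.cvtColor(im,cv2.COLOR_RGB2LAB)[:,:,2].astype(np.float32),(0,0),0.8)
    def samp(a,xy,r):
        P=np.c_[xy[0]+r*np.cos(_t),xy[1]+r*np.sin(_t),np.full_like(_t,z)]
        q=proj(ci,P); return map_coordinates(a,[q[:,1],q[:,0]],order=1,mode='nearest')
    def score(xy):
        v=0
        for k,r in enumerate(radii):
            dl=samp(g,xy,r+1.2)-samp(g,xy,r-1.2); db=samp(s_,xy,r+1.2)-samp(s_,xy,r-1.2)
            dd=np.minimum(np.hypot(dl,2*db),60) if signs is None else np.clip(signs[k]*dl,-10,60)
            v+=np.mean(dd)
        return v
    best=max(((score((xy0[0]+a,xy0[1]+b)),xy0[0]+a,xy0[1]+b) for a in np.arange(-rng,rng+.1,1) for b in np.arange(-rng,rng+.1,1)))
    r=minimize(lambda p:-score(p),best[1:],method='Nelder-Mead',options=dict(initial_simplex=[[best[1],best[2]],[best[1]+.7,best[2]],[best[1],best[2]+.7]],xatol=.02,fatol=.001))
    return r.x,-r.fun
def overlay(im,ci,items,fn,crop=None,k=3):
    c0,r0,c1,r1=crop or (0,0,640,400)
    o=cv2.resize(im[r0:r1,c0:c1,::-1],None,fx=k,fy=k,interpolation=cv2.INTER_CUBIC)
    for xy,z,r in items:
        q=proj(ci,np.c_[xy[0]+r*np.cos(_t),xy[1]+r*np.sin(_t),np.full_like(_t,z)])
        q=(q-[c0,r0]+.5)*k-.5
        cv2.polylines(o,[np.round(q*16).astype(np.int32)],True,(0,255,0),1,cv2.LINE_AA,4)
    cv2.imwrite(fn,o)
E
python3 - <<'E'
from h import *
ci=cams.camera_info('wrist'); im=cams.capture('wrist')
np.set_printoptions(precision=2,suppress=True)
p=fitcircle(im,ci,(495,256),37,(30,27)); print('pan',p)
b=fitcircle(im,ci,(645,125),32,(30,27)); print('base',b, fitcircle(im,ci,(645,125),32,(27,)),fitcircle(im,ci,(645,125),32,(30,)))
l=fitcircle(im,ci,(530,11),12,(30,)); print('lid',l)
overlay(im,ci,[(p[0],37,30),(p[0],37,27),(b[0],32,30),(b[0],32,27),(l[0],12,30)],'pics/w1o.png',(280,0,540,200))
ci=cams.camera_info('top'); im=cams.capture('top')
it=[]
for n,x,z,rr in [('pan',(495,256),37,(30,27)),('base',(645,125),32,(30,27)),('lid',(530,11),12,(30,)),('fine',(492,-230),45,(30,27)),('coarse',(645,-105),59,(30,27))]:
    r=fitcircle(im,ci,x,z,rr); print('top',n,r); it+=[(r[0],z,q) for q in rr]
overlay(im,ci,it,'pics/t1o.png',(200,130,470,300),2.9)
E
```

```text
pan (array([496.68, 256.64]), np.float64(77.75971984863281))
base (array([647.7 , 123.32]), np.float64(102.76786804199219)) (array([648., 124.]), np.float64(60.0)) (array([644.74, 127.15]), np.float64(41.59302520751953))
lid (array([524.57,   8.63]), np.float64(57.23600387573242))
top pan (array([498.54, 252.46]), np.float64(60.95035934448242))
top base (array([646.47, 122.92]), np.float64(57.516422271728516))
top lid (array([524.99,   7.52]), np.float64(41.926124572753906))
top fine (array([ 491.12, -228.65]), np.float64(72.47502136230469))
top coarse (array([ 645.63, -107.06]), np.float64(68.86922454833984))
```

View pics/w1o.png

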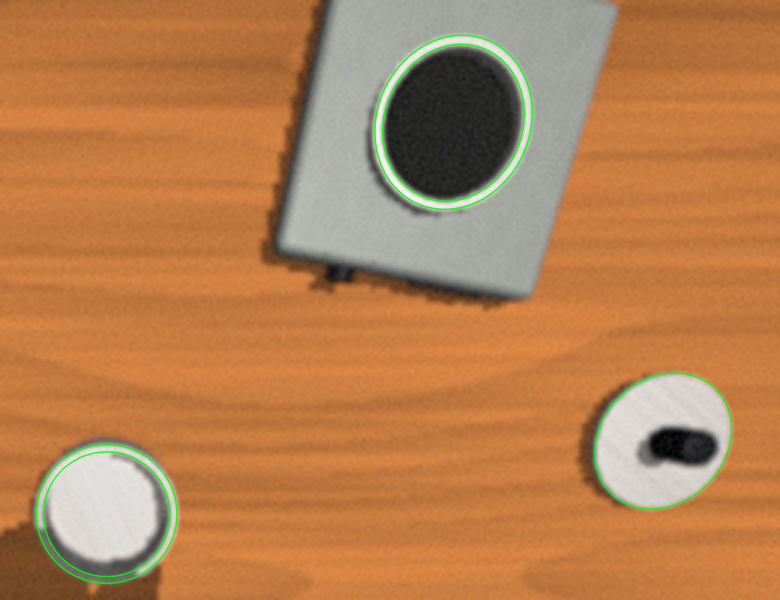

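View pics/t1o.png

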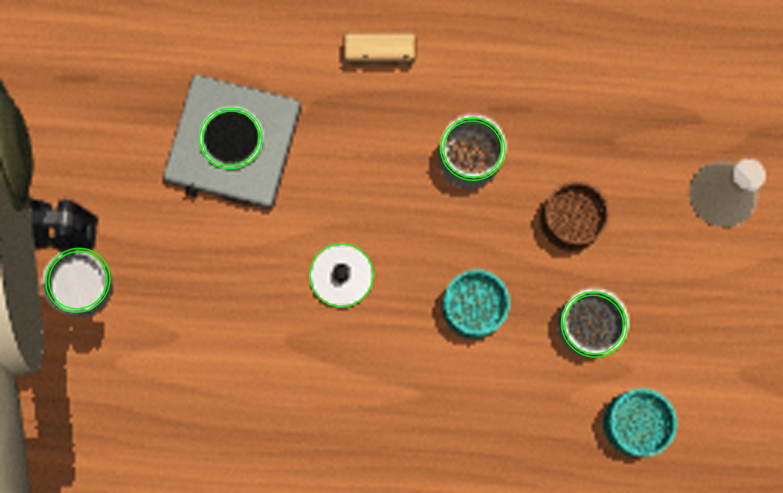

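Request:
play_rows(steps=[[[-0.0016,-0.001,0.033],[0,0,0]],[[0,0,0.033],[0,0,0]],[[0,0,0.033],[0,0,0]],[[0,0,0.033],[0,0,0]],[[0,0,0],[0,0,0]],[[0,0,0],[0,0,0]]])

```text
time_s: 5.15
eef_pos: [497.2, 257.0, 130.8]
ee_rot: [0.0, -0.707, 0.707, -0.0]
force: [-0.0, 0.1, 0.2]
grip_width: 0.998
```

```bash
python3 - <<'E'
from h import *
np.set_printoptions(precision=2,suppress=True)
s=ctrl.sense(); print(s['time_s'],s['eef_pos'],yaw()[0])
ci=cams.camera_info('wrist'); im=cams.capture('wrist')
p=fitcircle(im,ci,(496,256),37,(30,27)); print('pan',p,fitcircle(im,ci,(496,256),37,(30,)),fitcircle(im,ci,(496,256),37,(27,)))
overlay(im,ci,[(p[0],37,30),(p[0],37,27)],'pics/w2o.png',(200,100,440,280))
E
```

```text
5.15 [497.17 256.97 130.8 ] -90.0263143919918
pan (array([496.74, 256.75]), np.float64(81.8277587890625)) (array([496.16, 256.77]), np.float64(51.79878616333008)) (array([504.49, 257.62]), np.float64(38.92263412475586))
```

View pics/w2o.png

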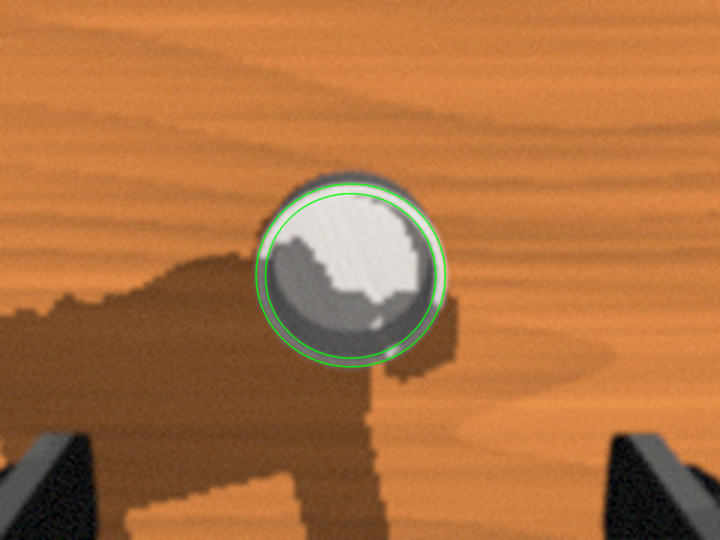

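Request:
play_rows(steps=[[[0,0.0006,0.032],[0,0,0]],[[0,0,0.032],[0,0,0]],[[0,0,0.032],[0,0,0]],[[0,0,0.032],[0,0,0]],[[0,0,0.02],[0,0,0]],[[0,0,0.012],[0,0,0]],[[0,0,0],[0,0,0]]])

```text
time_s: 5.9
eef_pos: [496.6, 257.1, 10.1]
ee_rot: [0.0, -0.707, 0.707, -0.0]
force: [-0.1, 0.5, -0.2]
grip_width: 0.997
```

Request:
play_rows(steps=[[[0,0,0],[0,0,0]],[[0,0,0],[0,0,0]],[[0,0,0],[0,0,0]],[[0,0,0],[0,0,0]],[[0,0,0],[0,0,0]],[[0,0,0],[0,0,0]],[[0,0,0],[0,0,0]],[[0,0,0],[0,0,0]]], grip=1, squeeze=40)

```text
time_s: 6.7
eef_pos: [496.4, 257.2, 9.9]
ee_rot: [0.0, -0.707, 0.707, -0.0]
force: [0.9, -0.4, -0.1]
grip_width: -0.001
```

```bash
python3 - <<'E'
from h import *
s=ctrl.sense(); print(s['time_s'],s['eef_pos'],yaw()[0],s['grip_width'],s['force'])
im=cams.capture('wrist'); cv2.imwrite('pics/w3.png',im[:,:,::-1])
E
```

```text
6.7 [496.4173912  257.17304739   9.91487646] -90.00346346175368 -0.0011243515317563956 [ 0.87374002 -0.37679152 -0.14959707]
```

View pics/w3.png

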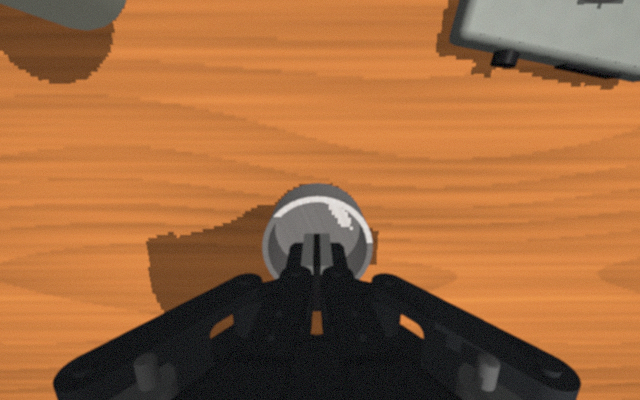

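```bash
python3 - <<'E'
from h import *
np.set_printoptions(precision=2,suppress=True)
s=ctrl.sense();ci=cams.camera_info('wrist'); im=cams.capture('wrist')
t=s['eef_pos']
for dz in (0,19,30,40): print(dz,proj(ci,t+[0,0,dz]))
for x0 in ((496,256),(520,256)):
  for z in (37,45):
    p=fitcircle(im,ci,x0,z,(30,27),20); print(z,'pan',p)
p=fitcircle(im,ci,(496,256),37,(30,27),20)
overlay(im,ci,[(p[0],37,30),(p[0],37,27),((496.7,256.7),37,30)],'pics/w3o.png',(220,150,420,300),4)
im=cams.capture('scene'); cv2.imwrite('pics/s3.png',cv2.resize(im[100:250,230:450,::-1],None,fx=3.5,fy=3.5))
E
```

```text
0 [[316.12 229.96]]
19 [[316.1  242.83]]
30 [[316.08 251.69]]
40 [[316.07 260.87]]
37 pan (array([497.02, 256.73]), np.float64(78.05963134765625))
45 pan (array([499.95, 255.08]), np.float64(72.01939392089844))
37 pan (array([497.02, 256.74]), np.float64(78.05955505371094))
45 pan (array([499.95, 255.08]), np.float64(72.01939392089844))
```

View pics/w3o.png

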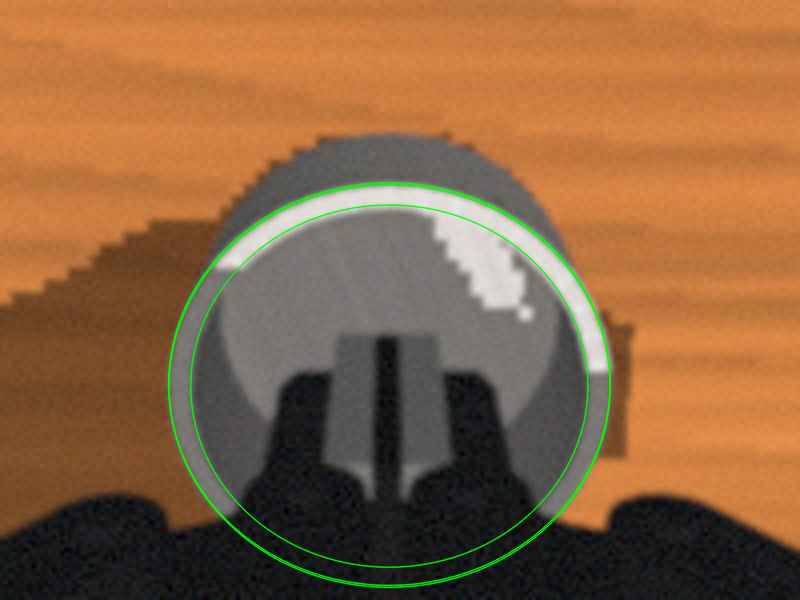

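View pics/s3.png

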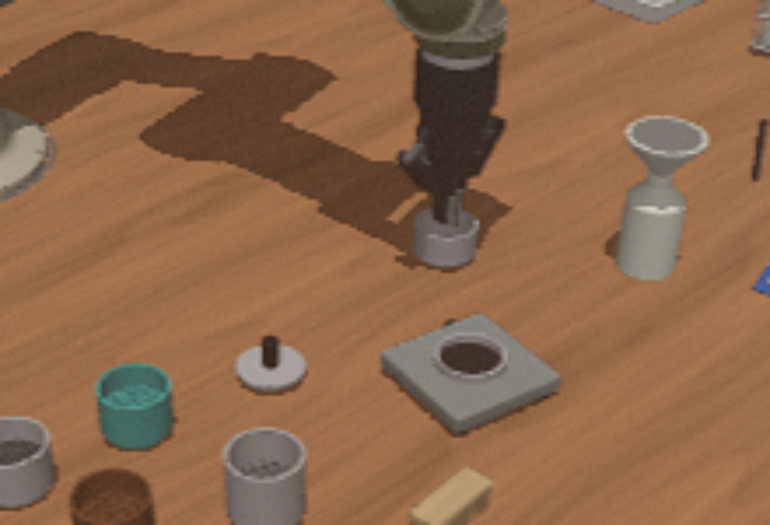

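```bash
python3 - <<'E'
from h import *
np.set_printoptions(precision=1,suppress=True)
s=ctrl.sense();t=s['eef_pos']; ci=cams.camera_info('scene'); im=cams.capture('scene')
c0,r0=325,130;k=10
o=cv2.resize(im[r0:r0+55,c0:c0+70,::-1],None,fx=k,fy=k,interpolation=cv2.INTER_CUBIC)
for b,col in ((0,(0,0,255)),(31,(0,255,0)),(50,(255,0,0))):
  for dx in (11,-11):
    q=(proj(ci,t+[dx,0,b])[0]-[c0,r0]+.5)*k; cv2.circle(o,tuple(int(v) for v in q),4,col,-1)
for z in (37,):
    q=(proj(ci,np.c_[496.8+30*np.cos(_t),256.7+30*np.sin(_t),np.full_like(_t,z)])-[c0,r0]+.5)*k if 0 else None
cv2.imwrite('pics/s4.png',o)
E
```

```text
(no output)
```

View pics/s4.png

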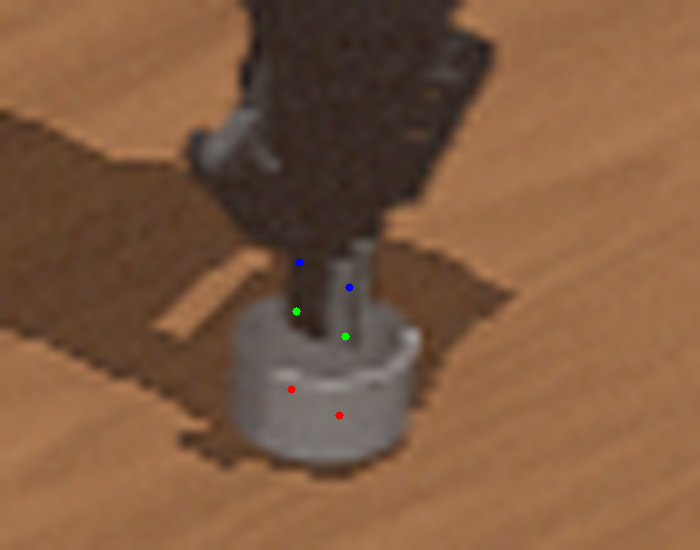

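Both cameras put the shut fingertips about 30 mm above the reported TCP, so the tips are at z≈40 mm. They closed above the pan rim at 37 mm without touching it: there was no force and the pan has not moved. I'll lift, open and go lower in steps, watching the force.

Request:
play_rows(steps=[[[0,0,-0.027],[0,0,0]],[[0,0,-0.027],[0,0,0]],[[0,0,-0.027],[0,0,0]],[[0,0,-0.027],[0,0,0]]])

```text
time_s: 7.3
eef_pos: [496.3, 257.1, 91.7]
ee_rot: [-0.0, -0.707, 0.707, 0.0]
force: [0.5, 0.3, 1.0]
grip_width: -0.003
```

```bash
python3 - <<'E'
from h import *
np.set_printoptions(precision=1,suppress=True)
s=ctrl.sense();t=s['eef_pos']; print(t)
ci=cams.camera_info('scene'); im=cams.capture('scene')
k=8
p=proj(ci,t)[0]; c0,r0=int(p[0])-45,int(p[1])-50
o=cv2.resize(im[r0:r0+75,c0:c0+95,::-1],None,fx=k,fy=k,interpolation=cv2.INTER_CUBIC)
for b,col in ((0,(0,0,255)),(31,(0,255,0)),(50,(255,0,0))):
  for dx in (11,-11):
    q=(proj(ci,t+[dx,0,b])[0]-[c0,r0]+.5)*k; cv2.circle(o,tuple(int(v) for v in q),4,col,-1)
cv2.imwrite('pics/s5.png',o)
im=cams.capture('wrist'); cv2.imwrite('pics/w5.png',cv2.resize(im[150:350,200:430,::-1],None,fx=3,fy=3))
E
```

```text
[496.3 257.1  91.7]
```

View pics/s5.png

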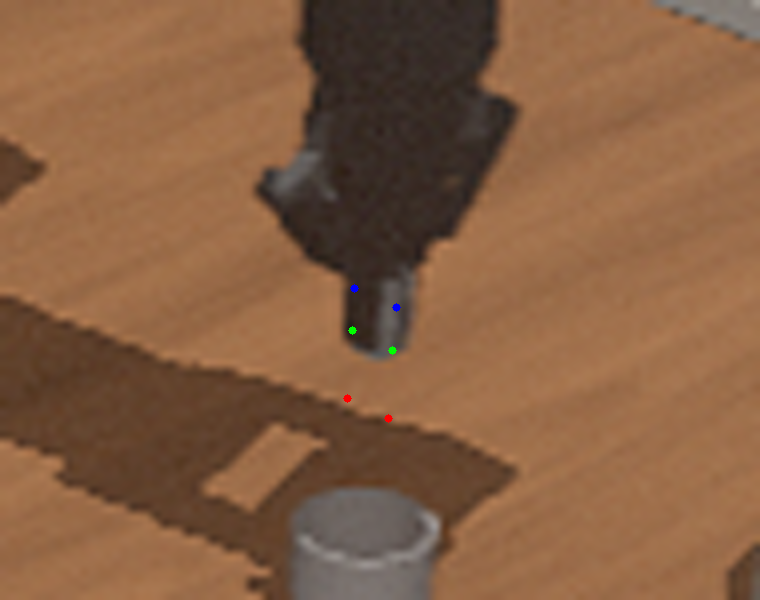

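View pics/w5.png

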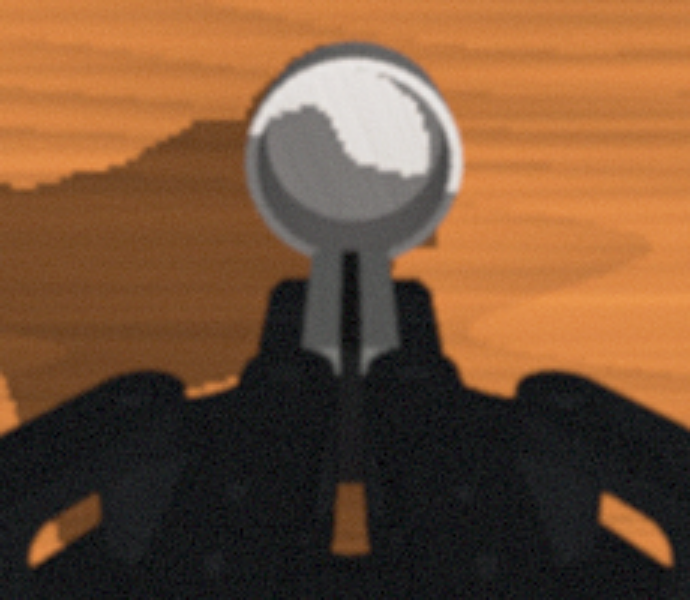

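Request:
play_rows(steps=[[[0,0,0],[0,0,0]],[[0,0,0],[0,0,0]],[[0,0,0],[0,0,0]],[[0,0,0],[0,0,0]],[[0,0,0],[0,0,0]],[[0,0,0],[0,0,0]],[[0,0,0],[0,0,0]]], grip=0)

```text
time_s: 8.1
eef_pos: [496.4, 257.2, 90.9]
ee_rot: [-0.0, -0.707, 0.707, 0.0]
force: [-0.8, 0.0, 0.4]
grip_width: 0.997
```

Request:
play_rows(steps=[[[0,0,0.03],[0,0,0]],[[0,0,0.03],[0,0,0]],[[0,0,0.03],[0,0,0]],[[0,0,0.03],[0,0,0]],[[0,0,0],[0,0,0]]])

```text
time_s: 8.6
eef_pos: [494.7, 256.6, -1.6]
ee_rot: [-0.002, -0.707, 0.707, 0.001]
force: [-0.5, -0.4, -0.0]
grip_width: 1.0
```

Request:
play_rows(steps=[[[0,0,0.006],[0,0,0]],[[0,0,0.006],[0,0,0]],[[0,0,0],[0,0,0]]])

```text
time_s: 8.9
eef_pos: [496.5, 257.2, -7.8]
ee_rot: [0.0, -0.707, 0.707, -0.0]
force: [-0.3, 0.7, -0.1]
grip_width: 1.001
```

Request:
play_rows(steps=[[[0,0,0.006],[0,0,0]],[[0,0,0.006],[0,0,0]],[[0,0,0],[0,0,0]]])

```text
time_s: 9.2
eef_pos: [496.0, 257.1, -17.7]
ee_rot: [-0.0, -0.707, 0.707, 0.0]
force: [0.2, 0.1, 0.8]
grip_width: 0.998
```

```bash
python3 - <<'E'
from h import *
s=ctrl.sense(); print(s['time_s'],s['eef_pos'],s['grip_width'],s['force'])
im=cams.capture('wrist'); cv2.imwrite('pics/w6.png',im[:,:,::-1])
im=cams.capture('scene'); cv2.imwrite('pics/s6.png',cv2.resize(im[120:200,310:410,::-1],None,fx=7,fy=7,interpolation=cv2.INTER_CUBIC))
E
```

```text
9.2 [496.0408839  257.05394224 -17.69028894] 0.9980316952482269 [0.15863519 0.11628852 0.77194917]
```

View pics/w6.png

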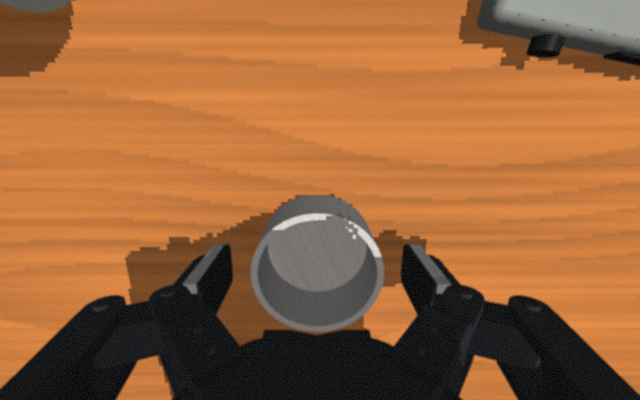

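View pics/s6.png

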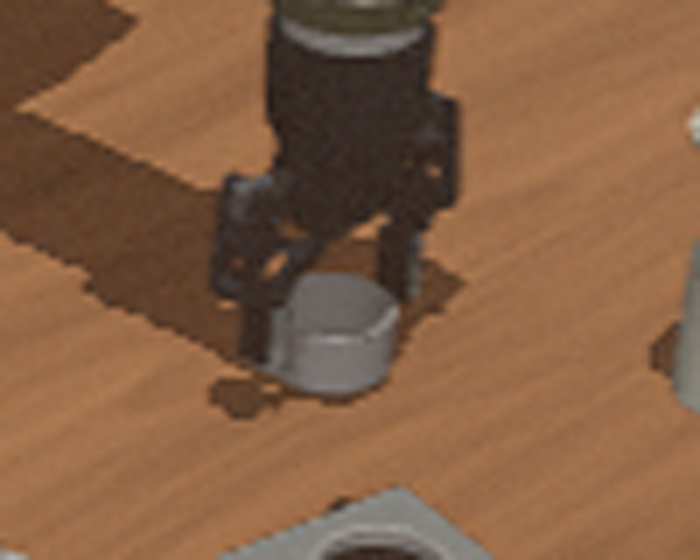

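The tips now straddle the pan with a clear gap on each side. I'll go 8 mm lower and close.

Request:
play_rows(steps=[[[0,0,0.0055],[0,0,0]],[[0,0,0.0055],[0,0,0]],[[0,0,0],[0,0,0]]])

```text
time_s: 9.6
eef_pos: [496.0, 257.0, -26.1]
ee_rot: [-0.001, -0.707, 0.707, 0.0]
force: [-0.8, 0.1, -1.1]
grip_width: 1.001
```

Request:
play_rows(steps=[[[0,0,0],[0,0,0]],[[0,0,0],[0,0,0]],[[0,0,0],[0,0,0]],[[0,0,0],[0,0,0]],[[0,0,0],[0,0,0]],[[0,0,0],[0,0,0]]], grip=1, squeeze=40)

```text
time_s: 10.2
eef_pos: [496.6, 257.2, -25.1]
ee_rot: [0.0, -0.707, 0.707, -0.0]
force: [-0.1, -0.1, 4.7]
grip_width: 0.693
```

```bash
python3 - <<'E'
from h import *
s=ctrl.sense(); print(s['time_s'],s['eef_pos'],s['grip_width'],s['force'])
im=cams.capture('wrist'); cv2.imwrite('pics/w7.png',im[:,:,::-1])
im=cams.capture('scene'); cv2.imwrite('pics/s7.png',cv2.resize(im[120:200,310:410,::-1],None,fx=7,fy=7,interpolation=cv2.INTER_CUBIC))
E
```

```text
10.2 [496.60219788 257.21110083 -25.07951112] 0.6933405505588938 [-0.06043146 -0.07538522  4.74801688]
```

View pics/w7.png

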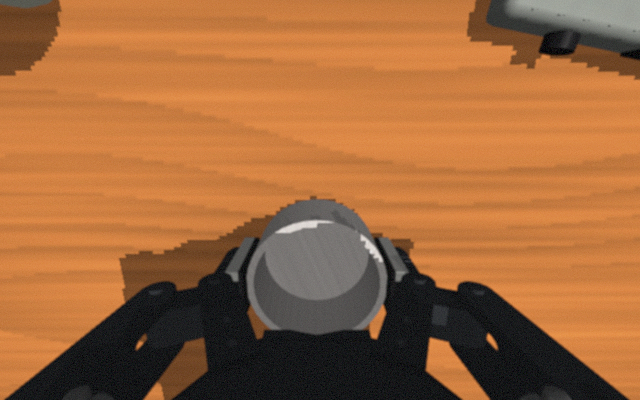

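View pics/s7.png

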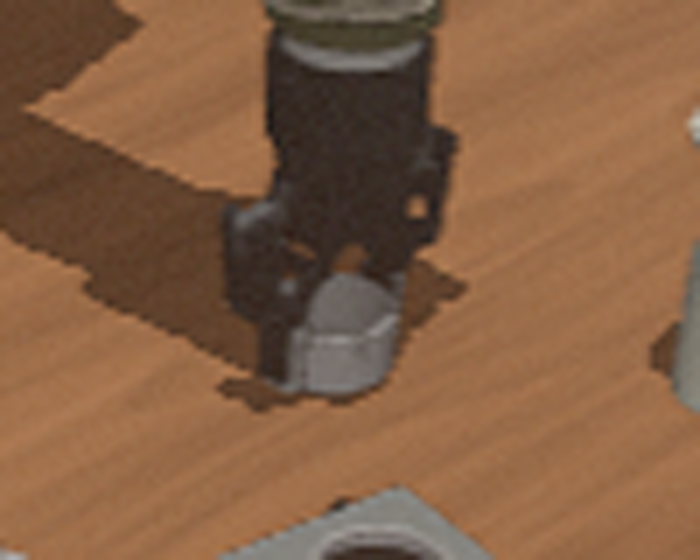

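Request:
play_rows(steps=[[[0,0,-0.01],[0,0,0]],[[0,0,-0.024],[0,0,0]],[[0,0,-0.04],[0,0,0]],[[0,0,-0.04],[0,0,0]],[[0,0,-0.04],[0,0,0]],[[0.018,-0.01,0],[0,0,0]],[[0.036,-0.02,0],[0,0,0]],[[0.036,-0.02,0],[0,0,0]],[[0.036,-0.02,0],[0,0,0]],[[0.036,-0.02,0],[0,0,0]],[[0.018,-0.01,0],[0,0,0]],[[0,0,0],[0,0,0]],[[0,0,0],[0,0,0]]])

```text
time_s: 11.6
eef_pos: [570.8, 122.5, 89.6]
ee_rot: [-0.0, -0.707, 0.707, 0.001]
force: [0.7, 0.1, -1.8]
grip_width: 0.696
```

```bash
python3 - <<'E'
from h import *
np.set_printoptions(precision=2,suppress=True)
s=ctrl.sense(); t=s['eef_pos'];print(s['time_s'],t,s['grip_width'],s['force'])
ci=cams.camera_info('wrist'); im=cams.capture('wrist')
zr=t[2]+25.1+37
p=fitcircle(im,ci,t[:2],zr,(30,),5); print('pan rel',p[0]-t[:2],p[1])
b=fitcircle(im,ci,(647.7,123.3),32,(30,27),6); print('base',b)
overlay(im,ci,[(p[0],zr,30),(b[0],32,30),(b[0],32,27)],'pics/w8.png',(180,50,450,350),2)
E
```

```text
11.6 [570.78 122.52  89.55] 0.6964602549910621 [ 0.69  0.05 -1.78]
pan rel [1.07 0.11] 47.83890914916992
base (array([647.63, 123.53]), np.float64(110.24638366699219))
```

View pics/w8.png

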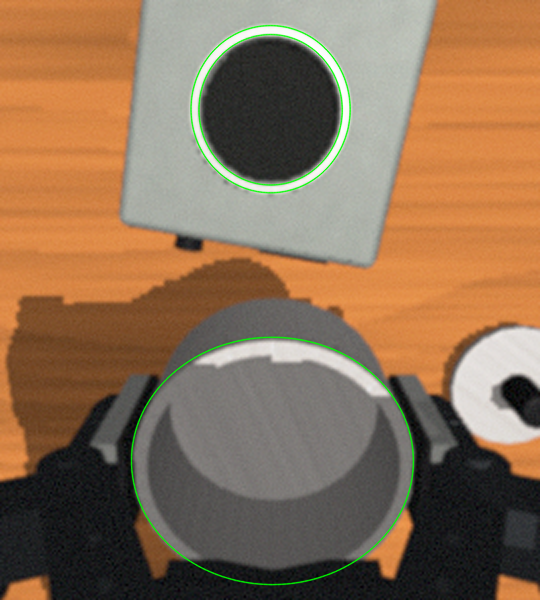

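Request:
play_rows(steps=[[[-0.0011,-0.0257,0],[0,0,0]],[[0,-0.038,0],[0,0,0]],[[0,-0.038,0],[0,0,0]],[[0,0,0.02],[0,0,0]],[[0,0,0.035],[0,0,0]],[[0,0,0.03],[0,0,0]],[[0,0,0.014],[0,0,0]],[[0,0,0],[0,0,0]],[[0,0,0],[0,0,0]]])

```text
time_s: 12.55
eef_pos: [647.9, 123.4, 16.9]
ee_rot: [-0.0, 0.707, -0.707, 0.0]
force: [-0.5, -0.1, -0.8]
grip_width: 0.692
```

```bash
python3 - <<'E'
from h import *
np.set_printoptions(precision=2,suppress=True)
for i in range(3):
    s=ctrl.sense(); t=s['eef_pos'];print(s['time_s'],t,s['grip_width'],s['force'])
    im=cams.capture('wrist')
ci=cams.camera_info('wrist')
zr=t[2]+25.1+37
p=fitcircle(im,ci,t[:2],zr,(30,),5); print('pan',p[0]-t[:2],p[0])
overlay(im,ci,[(p[0],zr,30),((647.6,123.5),32,30)],'pics/w9.png',(180,100,450,350),2)
E
```

```text
12.55 [647.89 123.39  16.87] 0.6917084500186509 [-0.47 -0.13 -0.77]
12.6 [648.22 123.29  17.29] 0.6948076554727276 [ 0.18 -0.94 -1.03]
12.65 [648.28 123.21  17.34] 0.6968532537689955 [ 0.53 -0.17 -1.33]
pan [ 0.62 -0.39] [648.91 122.82]
```

View pics/w9.png

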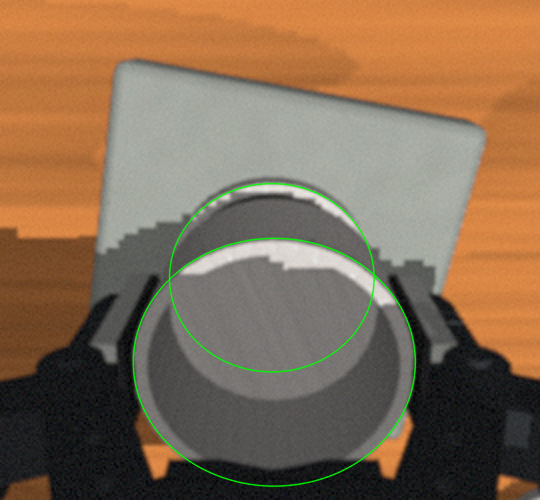

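Request:
play_rows(steps=[[[-0.0003,0.0016,0.004],[0,0,0]],[[0,0,0.006],[0,0,0]],[[0,0,0.006],[0,0,0]],[[0,0,0.002],[0,0,0]],[[0,0,0],[0,0,0]],[[0,0,0],[0,0,0]]])

```text
time_s: 13.3
eef_pos: [646.6, 123.2, 2.5]
ee_rot: [0.0, -0.707, 0.707, -0.0]
force: [-0.3, 0.3, -2.0]
grip_width: 0.694
```

Request:
play_rows(steps=[[[0,0,0.002],[0,0,0]],[[0,0,0.002],[0,0,0]],[[0,0,0],[0,0,0]]])

```text
time_s: 13.6
eef_pos: [646.9, 123.2, 0.4]
ee_rot: [0.001, -0.707, 0.707, -0.0]
force: [-2.3, 0.4, 5.0]
grip_width: 0.694
```

```bash
cat > look.py <<'E'
from h import *
import sys
np.set_printoptions(precision=2,suppress=True)
tag=sys.argv[1]; c=[float(v) for v in sys.argv[2:5]]
s=ctrl.sense();print(s['time_s'],s['eef_pos'],s['grip_width'],s['force'])
im=cams.capture('wrist'); o=im[:,:,::-1]
ci=cams.camera_info('scene'); si=cams.capture('scene')
p=proj(ci,c)[0].astype(int); k=5
c0,r0=max(p[0]-50,0),max(p[1]-50,0)
z=cv2.resize(si[r0:r0+80,c0:c0+100,::-1],None,fx=k,fy=k,interpolation=cv2.INTER_CUBIC)
w=o[:,120:520]; w=cv2.resize(w,(300,300)) if 0 else cv2.resize(w[100:400],(0,0),fx=.75,fy=.75)
can=np.zeros((400,800,3),np.uint8); can[:z.shape[0],:z.shape[1]]=z; can[:w.shape[0],500:500+w.shape[1]]=w
cv2.imwrite(f'pics/{tag}.png',can)
E
python3 look.py k1 647 123 40
```

```text
13.6 [646.93 123.25   0.38] 0.6936086113266796 [-2.3   0.41  5.03]
```

View pics/k1.png

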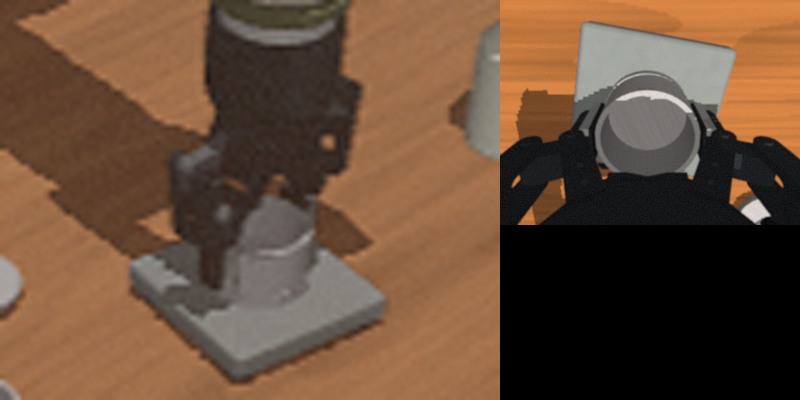

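Request:
play_rows(steps=[[[0,0,0],[0,0,0]],[[0,0,0],[0,0,0]],[[0,0,0],[0,0,0]],[[0,0,0],[0,0,0]],[[0,0,0],[0,0,0]],[[0,0,-0.02],[0,0,0]],[[0,0,-0.03],[0,0,0]],[[0,0,-0.04],[0,0,0]],[[0,0.02,-0.03],[0,0,0]],[[0,0.035,0],[0,0,0]],[[0,0.035,0],[0,0,0]],[[0,0,0],[0,0,0]],[[0,0,0],[0,0,0]]], grip=0)

```text
time_s: 15.0
eef_pos: [579.6, 123.2, 90.7]
ee_rot: [0.001, -0.707, 0.707, -0.001]
force: [0.3, 0.1, 0.1]
grip_width: 1.0
```

```bash
python3 - <<'E'
from h import *
np.set_printoptions(precision=2,suppress=True)
s=ctrl.sense(); t=s['eef_pos'];print(s['time_s'],t,s['grip_width'],s['force'])
ci=cams.camera_info('wrist'); im=cams.capture('wrist')
for z in (60,62,64,66,69): print(z,fitcircle(im,ci,(647,123),z,(30,27),6))
b=fitcircle(im,ci,(647,123),62,(30,27),6)
overlay(im,ci,[(b[0],62,30),(b[0],62,27)],'pics/w10.png',(180,0,450,200),2.8)
E
python3 look.py k2 647 123 40
```

```text
15.0 [579.57 123.23  90.73] 1.0003556396415858 [0.26 0.13 0.14]
60 (array([647.1, 122.9]), np.float64(111.39157104492188))
62 (array([647.03, 122.93]), np.float64(115.09927368164062))
64 (array([647.17, 122.92]), np.float64(115.31465911865234))
66 (array([647.16, 122.91]), np.float64(111.82554626464844))
69 (array([647.16, 122.96]), np.float64(98.47093963623047))
15.05 [579.93 123.14  90.39] 0.9996400721059672 [-0.41 -0.44 -0.08]
```

View pics/w10.png

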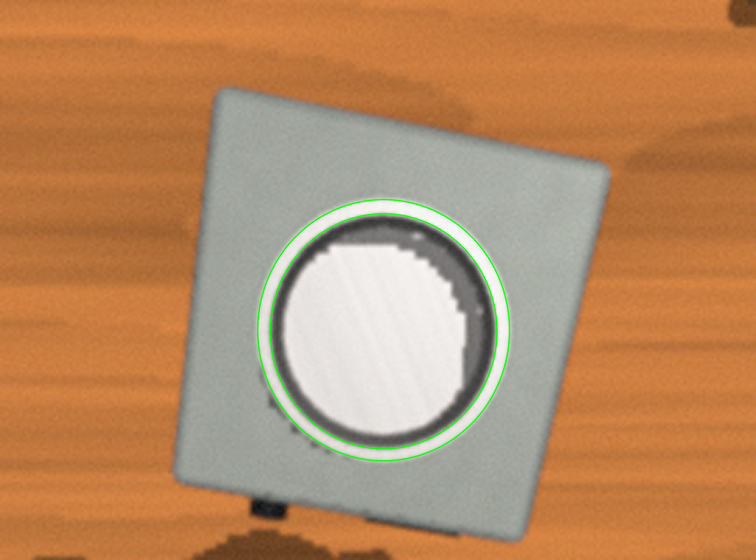

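View pics/k2.png

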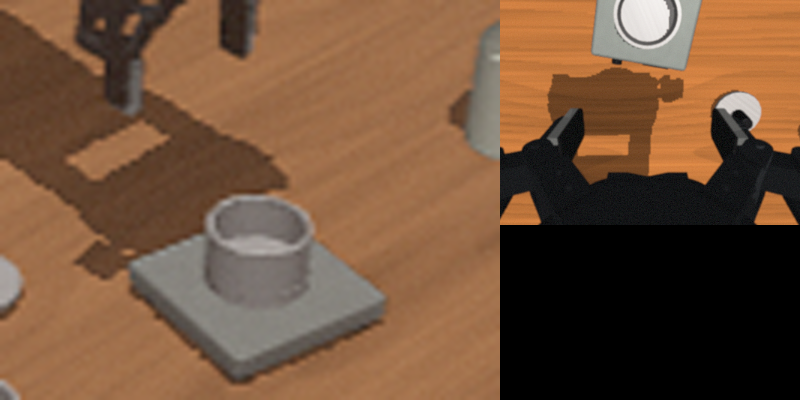

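Request:
play_rows(steps=[[[0.02,0.005,-0.027],[0,0,0]],[[0.039,0.0099,-0.027],[0,0,0]],[[0.039,0.0099,0],[0,0,0]],[[0.039,0.0099,0],[0,0,0]],[[0.039,0.0099,0],[0,0,0]],[[0.039,0.0099,0],[0,0,0]],[[0.039,0.0099,0],[0,0,0]],[[0.039,0.0099,0],[0,0,0]],[[0.039,0.0099,0],[0,0,0]],[[0.039,0.0099,0],[0,0,0]],[[0.039,0.0099,0],[0,0,0]],[[0.039,0.0099,0],[0,0,0]],[[0.02,0.005,0],[0,0,0]],[[0,0,0],[0,0,0]],[[0,0,0],[0,0,0]]])

```text
time_s: 16.65
eef_pos: [490.1, -228.0, 129.8]
ee_rot: [0.0, -0.707, 0.707, 0.0]
force: [0.3, -0.2, -0.6]
grip_width: 1.0
```

```bash
python3 - <<'E'
from h import *
np.set_printoptions(precision=2,suppress=True)
s=ctrl.sense(); t=s['eef_pos'];print(s['time_s'],t,s['joints'])
ci=cams.camera_info('wrist'); im=cams.capture('wrist')
b=fitcircle(im,ci,(491,-229),45,(30,27),8);print(b)
overlay(im,ci,[(b[0],45,30),(b[0],45,27)],'pics/w11.png',None,1.25)
E
```

```text
16.65 [ 490.06 -227.98  129.8 ] [-0.65  0.42  1.56  0.    1.17  0.92]
(array([ 494.49, -228.98]), np.float64(100.40921783447266))
```

View pics/w11.png

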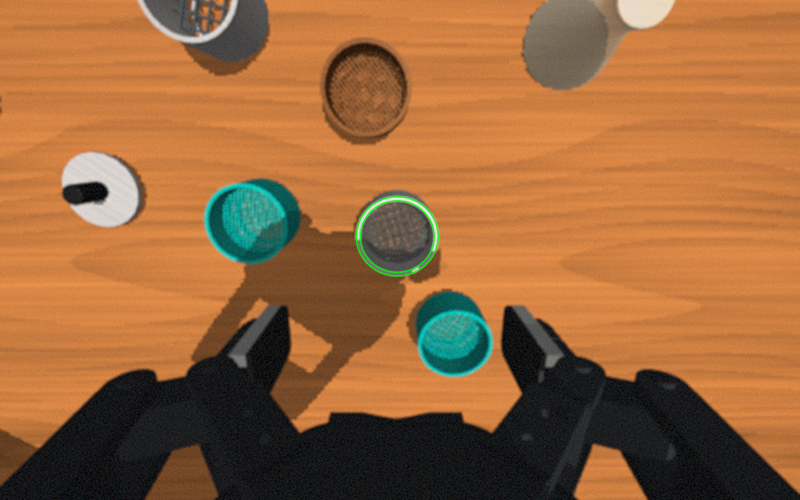

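The fine sieve (grey, dense mesh) is centred at (397,236) in this enlarged view. The fit gives (494.5, -229.0).

Request:
play_rows(steps=[[[0.0013,-0.0059,0.02],[0,0,0]],[[0,0,0.035],[0,0,0]],[[0,0,0.035],[0,0,0]],[[0,0,0.035],[0,0,0]],[[0,0,0.035],[0,0,0]],[[0,0,0.02],[0,0,0]],[[0,0,0.01],[0,0,0]],[[0,0,0],[0,0,0]],[[0,0,0],[0,0,0]]])

```text
time_s: 17.6
eef_pos: [494.6, -229.4, -12.2]
ee_rot: [-0.0, 0.707, -0.707, 0.0]
force: [0.7, -0.1, 0.4]
grip_width: 1.0
```

```bash
python3 - <<'E'
from h import *
np.set_printoptions(precision=2,suppress=True)
s=ctrl.sense(); t=s['eef_pos'];print(s['time_s'],t,s['force'])
ci=cams.camera_info('wrist'); im=cams.capture('wrist')
b=fitcircle(im,ci,(494,-229),45,(30,),6);print(b)
E
python3 look.py k3 494 -229 20
```

```text
17.6 [ 494.64 -229.41  -12.2 ] [ 0.74 -0.09  0.44]
(array([ 494.97, -228.76]), np.float64(59.49093246459961))
17.65 [ 494.73 -229.62  -11.9 ] 1.001055691333431 [-0.73 -0.44  0.68]
```

View pics/k3.png

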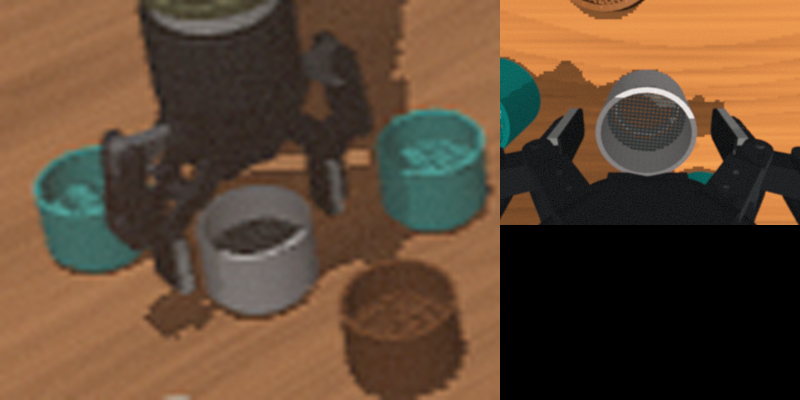

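Request:
play_rows(steps=[[[-0.0008,0,0.006],[0,0,0]],[[0,0,0.0047],[0,0,0]],[[0,0,0],[0,0,0]]])

```text
time_s: 18.05
eef_pos: [493.9, -228.7, -21.2]
ee_rot: [-0.0, -0.707, 0.707, 0.0]
force: [0.3, 0.1, 0.2]
grip_width: 0.996
```

Request:
play_rows(steps=[[[0,0,0],[0,0,0]],[[0,0,0],[0,0,0]],[[0,0,0],[0,0,0]],[[0,0,0],[0,0,0]],[[0,0,0],[0,0,0]],[[0,0,0],[0,0,0]]], grip=1, squeeze=40)

```text
time_s: 18.65
eef_pos: [494.3, -228.9, -20.3]
ee_rot: [0.0, -0.707, 0.707, -0.0]
force: [-1.1, 2.0, 5.5]
grip_width: 0.701
```

```bash
python3 - <<'E'
from h import *
np.set_printoptions(precision=2,suppress=True)
for i in range(3):
    s=ctrl.sense(); t=s['eef_pos'];print(s['time_s'],t,s['grip_width'],s['force'])
    im=cams.capture('wrist')
ci=cams.camera_info('wrist')
b=fitcircle(im,ci,(494,-229),45,(30,),6);print(b[0]-t[:2])
E
```

```text
18.65 [ 494.32 -228.94  -20.26] 0.7013606356434668 [-1.08  2.03  5.47]
18.7 [ 494.33 -228.94  -20.26] 0.6996418960140645 [-0.69  2.28  4.74]
18.75 [ 494.32 -228.95  -20.28] 0.7012877225440026 [-0.41  0.45  5.9 ]
[1.31 0.04]
```

Request:
play_rows(steps=[[[0,0,-0.01],[0,0,0]],[[0,0,-0.03],[0,0,0]],[[0,0,-0.04],[0,0,0]],[[0,0,-0.04],[0,0,0]],[[-0.018,-0.0078,-0.04],[0,0,0]],[[-0.0361,-0.0156,-0.013],[0,0,0]],[[-0.0361,-0.0156,0],[0,0,0]],[[-0.0361,-0.0156,0],[0,0,0]],[[-0.0361,-0.0156,0],[0,0,0]],[[-0.0361,-0.0156,0],[0,0,0]],[[-0.0361,-0.0156,0],[0,0,0]],[[-0.0361,-0.0156,0],[0,0,0]],[[-0.0361,-0.0156,0],[0,0,0]],[[-0.0361,-0.0156,0],[0,0,0]],[[-0.0361,-0.0156,0],[0,0,0]],[[-0.0361,-0.0156,0],[0,0,0]],[[-0.0361,-0.0156,0],[0,0,0]],[[-0.018,-0.0078,0],[0,0,0]],[[0,0,0],[0,0,0]],[[0,0,0],[0,0,0]]])

```text
time_s: 20.8
eef_pos: [646.0, 122.6, 108.9]
ee_rot: [0.0, 0.707, -0.707, -0.0]
force: [-0.2, 0.2, -1.2]
grip_width: 0.696
```

```bash
python3 - <<'E'
from h import *
np.set_printoptions(precision=2,suppress=True)
for i in range(3):
    s=ctrl.sense(); t=s['eef_pos'];print(s['time_s'],t,s['grip_width'],s['force'])
    im=cams.capture('wrist')
ci=cams.camera_info('wrist')
zr=t[2]+20.3+45
b=fitcircle(im,ci,t[:2],zr,(30,),6);print(b[0]-t[:2])
overlay(im,ci,[(b[0],zr,30),((647.1,122.9),62,30)],'pics/w12.png',(180,0,450,350),2)
E
python3 look.py k4 647 123 80
```

```text
20.8 [645.99 122.57 108.89] 0.6958593904992134 [-0.25  0.15 -1.22]
20.85 [646.   122.18 109.03] 0.7020563851465622 [-0.5   0.55 -1.69]
20.9 [646.07 121.95 109.16] 0.703809257296045 [-0.77  0.22 -1.08]
[1.33 0.03]
20.95 [646.13 121.98 109.25] 0.694439142424147 [-0.64  0.52 -1.51]
```

View pics/w12.png

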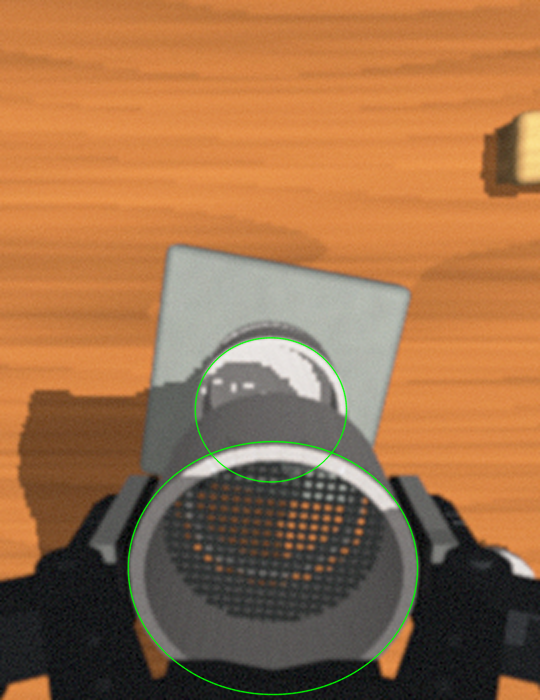

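View pics/k4.png

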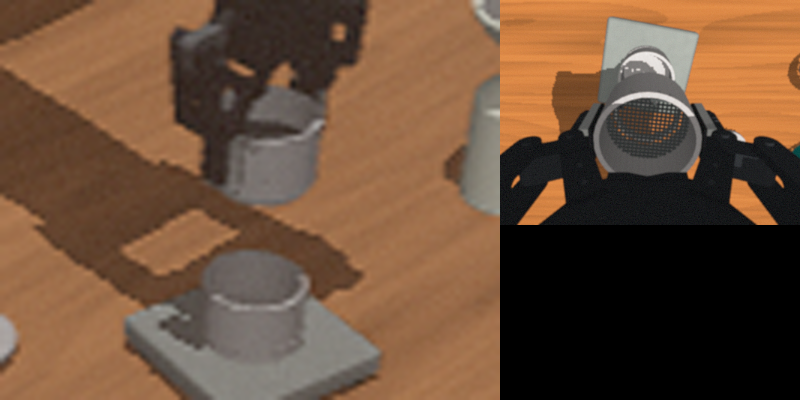

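Request:
play_rows(steps=[[[-0.0011,0,0.015],[0,0,0]],[[0,0,0.03],[0,0,0]],[[0,0,0.025],[0,0,0]],[[0,0,0.013],[0,0,0]],[[0,0,0],[0,0,0]],[[0,0,0],[0,0,0]]])

```text
time_s: 21.65
eef_pos: [646.7, 123.8, 47.4]
ee_rot: [0.0, -0.707, 0.707, -0.0]
force: [0.1, 0.6, -1.6]
grip_width: 0.699
```

Request:
play_rows(steps=[[[0,0,0.004],[0,0,0]],[[0,0,0.004],[0,0,0]],[[0,0,0.002],[0,0,0]],[[0,0,0],[0,0,0]],[[0,0,0],[0,0,0]]])

```text
time_s: 22.15
eef_pos: [646.4, 123.8, 39.5]
ee_rot: [0.0, -0.707, 0.707, -0.0]
force: [1.2, 0.1, -1.8]
grip_width: 0.702
```

Request:
play_rows(steps=[[[0,0,0.0018],[0,0,0]],[[0,0,0.0018],[0,0,0]],[[0,0,0],[0,0,0]],[[0,0,0],[0,0,0]]])

```text
time_s: 22.55
eef_pos: [646.3, 123.8, 36.6]
ee_rot: [-0.0, -0.707, 0.707, 0.0]
force: [-0.6, -0.0, -2.1]
grip_width: 0.694
```

```bash
python3 look.py k5 647 123 70
```

```text
22.55 [646.3  123.79  36.63] 0.694469888155729 [-0.64 -0.01 -2.06]
```

View pics/k5.png

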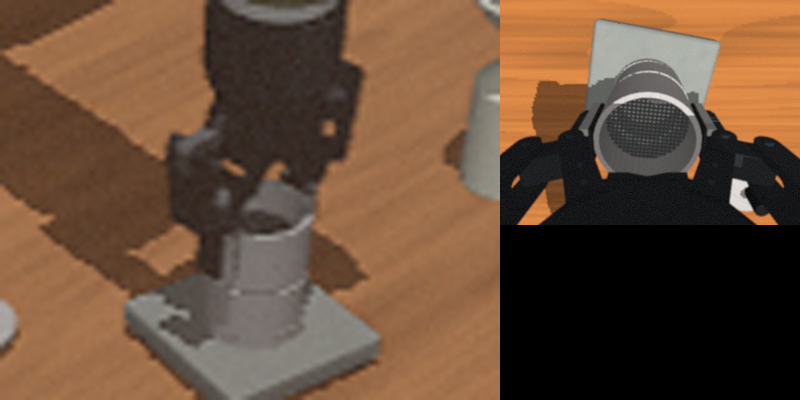

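Request:
play_rows(steps=[[[0.0006,0,0.0013],[0,0,0]],[[0,0,0.0013],[0,0,0]],[[0,0,0],[0,0,0]],[[0,0,0],[0,0,0]]])

```text
time_s: 23.05
eef_pos: [646.4, 123.3, 34.8]
ee_rot: [0.0, -0.707, 0.707, -0.0]
force: [0.5, -0.4, -0.6]
grip_width: 0.7
```

Request:
play_rows(steps=[[[0,0,0.001],[0,0,0]],[[0,0,0],[0,0,0]],[[0,0,0],[0,0,0]]])

```text
time_s: 23.35
eef_pos: [646.5, 123.3, 34.8]
ee_rot: [0.0, -0.707, 0.707, -0.0]
force: [-2.4, -1.1, 5.3]
grip_width: 0.699
```

Contact came at TCP 34.8, against a predicted 34.7 for fully home. Releasing.

Request:
play_rows(steps=[[[0,0,0],[0,0,0]],[[0,0,0],[0,0,0]],[[0,0,0],[0,0,0]],[[0,0,0],[0,0,0]],[[0,0,0],[0,0,0]],[[0,0,-0.02],[0,0,0]],[[0,0,-0.03],[0,0,0]],[[0,0,-0.04],[0,0,0]],[[0,0.02,-0.03],[0,0,0]],[[0,0.035,0],[0,0,0]],[[0,0.035,0],[0,0,0]],[[0,0,0],[0,0,0]],[[0,0,0],[0,0,0]]], grip=0)

```text
time_s: 24.65
eef_pos: [579.4, 123.4, 125.3]
ee_rot: [0.001, -0.707, 0.707, -0.001]
force: [0.8, -0.6, 0.0]
grip_width: 1.002
```

```bash
python3 - <<'E'
from h import *
np.set_printoptions(precision=2,suppress=True)
ci=cams.camera_info('wrist'); im=cams.capture('wrist')
for z in (96,98,100,102,104,107): print(z,fitcircle(im,ci,(647,123),z,(30,27),6))
b=fitcircle(im,ci,(647,123),100,(30,27),6)
overlay(im,ci,[(b[0],100,30),(b[0],100,27)],'pics/w13.png',(180,0,450,200),2.8)
E
python3 look.py k6 647 123 60
```

```text
96 (array([646.93, 124.59]), np.float64(102.228515625))
98 (array([646.88, 122.95]), np.float64(108.19879150390625))
100 (array([646.87, 123.05]), np.float64(112.8038558959961))
102 (array([646.86, 123.08]), np.float64(113.53755187988281))
104 (array([646.86, 123.09]), np.float64(110.84526062011719))
107 (array([646.97, 123.05]), np.float64(98.98774719238281))
24.7 [579.69 123.29 124.94] 1.0044385683893529 [-0.45  0.58  1.42]
```

View pics/w13.png

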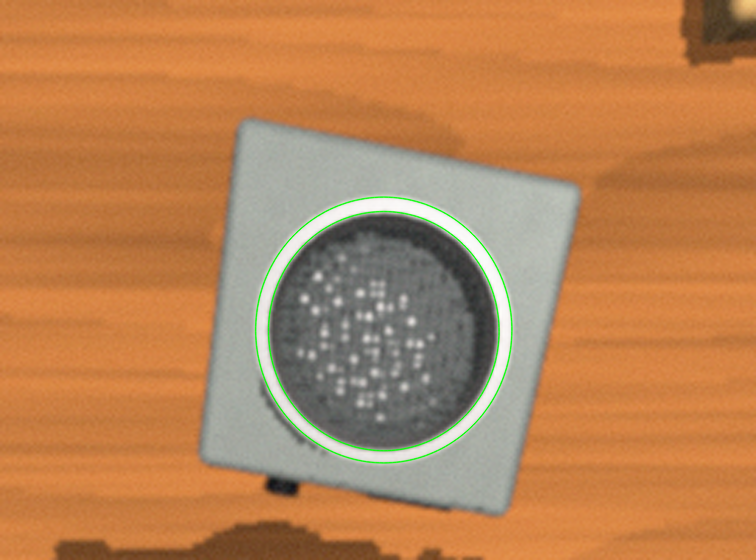

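View pics/k6.png

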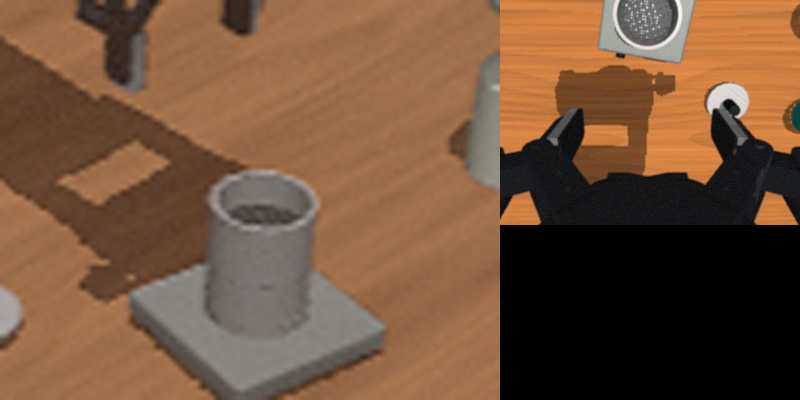

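Request:
play_rows(steps=[[[0.019,-0.0055,-0.01],[0,0,0]],[[0.0383,-0.011,-0.01],[0,0,0]],[[0.0383,-0.011,0],[0,0,0]],[[0.0383,-0.011,0],[0,0,0]],[[0.0383,-0.011,0],[0,0,0]],[[0.0383,-0.011,0],[0,0,0]],[[0.0383,-0.011,0],[0,0,0]],[[0.0383,-0.011,0],[0,0,0]],[[0.019,-0.0055,0],[0,0,0]],[[0,0,0],[0,0,0]],[[0,0,0],[0,0,0]]])

```text
time_s: 25.9
eef_pos: [644.7, -105.7, 139.0]
ee_rot: [-0.0, 0.707, -0.707, -0.0]
force: [-0.4, 0.9, -0.0]
grip_width: 0.999
```

```bash
python3 - <<'E'
from h import *
np.set_printoptions(precision=2,suppress=True)
s=ctrl.sense(); t=s['eef_pos'];print(s['time_s'],t,s['joints'])
ci=cams.camera_info('wrist'); im=cams.capture('wrist')
b=fitcircle(im,ci,(645,-107),59,(30,27),8);print(b)
overlay(im,ci,[(b[0],59,30),(b[0],59,27)],'pics/w14.png',None,1.25)
E
```

```text
25.9 [ 644.69 -105.71  138.95] [-0.34  0.65  1.16  0.    1.34  1.23]
(array([ 648.66, -106.73]), np.float64(99.67680358886719))
```

View pics/w14.png

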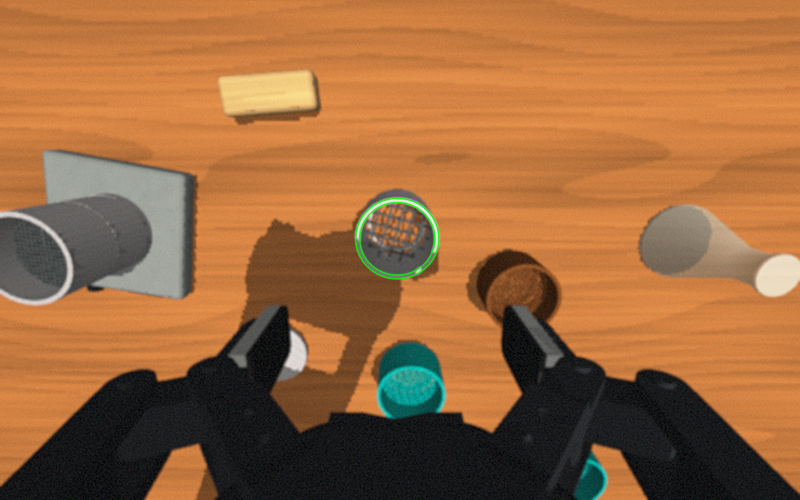

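Request:
play_rows(steps=[[[0.0013,-0.0053,0.02],[0,0,0]],[[0,0,0.035],[0,0,0]],[[0,0,0.035],[0,0,0]],[[0,0,0.035],[0,0,0]],[[0,0,0.035],[0,0,0]],[[0,0,0.02],[0,0,0]],[[0,0,0.014],[0,0,0]],[[0,0,0],[0,0,0]],[[0,0,0],[0,0,0]]])

```text
time_s: 26.85
eef_pos: [649.3, -107.2, -5.6]
ee_rot: [-0.0, 0.707, -0.707, 0.001]
force: [-0.3, -0.0, 1.1]
grip_width: 0.997
```

```bash
python3 - <<'E'
from h import *
np.set_printoptions(precision=2,suppress=True)
s=ctrl.sense(); t=s['eef_pos'];print(s['time_s'],t,s['force'])
ci=cams.camera_info('wrist'); im=cams.capture('wrist')
b=fitcircle(im,ci,(648,-107),59,(30,),6);print(b)
E
python3 look.py k7 648 -107 30
```

```text
26.85 [ 649.34 -107.21   -5.64] [-0.35 -0.05  1.14]
(array([ 649.64, -106.56]), np.float64(45.132164001464844))
26.9 [ 649.52 -107.36   -5.28] 0.9993392343130899 [ 0.39  0.56 -0.44]
```

View pics/k7.png

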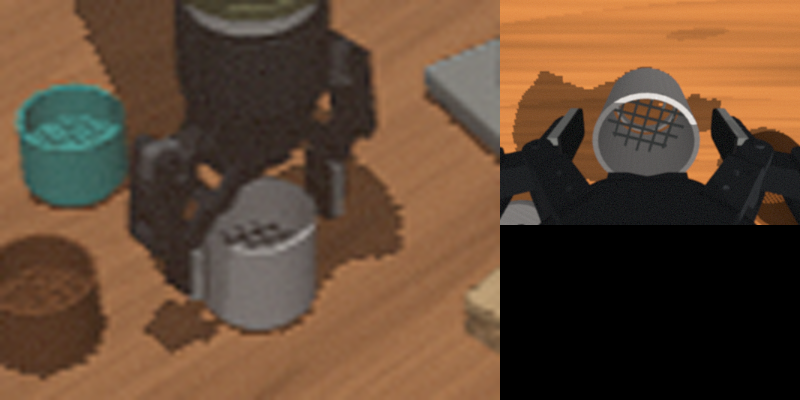

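Both fingers straddle the coarse sieve. I'll go 8 mm lower, move +0.6 mm in y and −0.6 mm in x, then close.

Request:
play_rows(steps=[[[-0.0008,0.0008,0.006],[0,0,0]],[[0,0,0.0047],[0,0,0]],[[0,0,0],[0,0,0]]])

```text
time_s: 27.3
eef_pos: [647.8, -106.5, -15.2]
ee_rot: [-0.0, -0.707, 0.707, 0.0]
force: [0.8, -0.1, -0.0]
grip_width: 1.0
```

Request:
play_rows(steps=[[[0,0,0],[0,0,0]],[[0,0,0],[0,0,0]],[[0,0,0],[0,0,0]],[[0,0,0],[0,0,0]],[[0,0,0],[0,0,0]],[[0,0,0],[0,0,0]]], grip=1, squeeze=40)

```text
time_s: 27.9
eef_pos: [648.5, -106.6, -14.1]
ee_rot: [0.0, -0.707, 0.707, -0.0]
force: [-0.7, 1.4, 5.0]
grip_width: 0.704
```

```bash
python3 - <<'E'
from h import *
np.set_printoptions(precision=2,suppress=True)
for i in range(3):
    s=ctrl.sense(); t=s['eef_pos'];print(s['time_s'],t,s['grip_width'],s['force'])
    im=cams.capture('wrist')
ci=cams.camera_info('wrist')
b=fitcircle(im,ci,(649,-107),59,(30,),6);print(b[0]-t[:2],b[1])
b=fitcircle(im,ci,(649,-107),59,(30,27),6);print(b[0]-t[:2],b[1])
overlay(im,ci,[(b[0],59,30),(b[0],59,27)],'pics/w15.png',(180,150,450,350),2.5)
E
```

```text
27.9 [ 648.46 -106.61  -14.11] 0.7043707835010731 [-0.68  1.44  4.97]
27.95 [ 648.43 -106.6   -14.16] 0.6980831500153756 [-0.69  0.98  5.08]
28.0 [ 648.44 -106.59  -14.17] 0.6980021824779878 [-0.48  0.59  5.18]
[ 1.87 -0.18] 40.509010314941406
[ 1.64 -0.3 ] 74.95892333984375
```

View pics/w15.png

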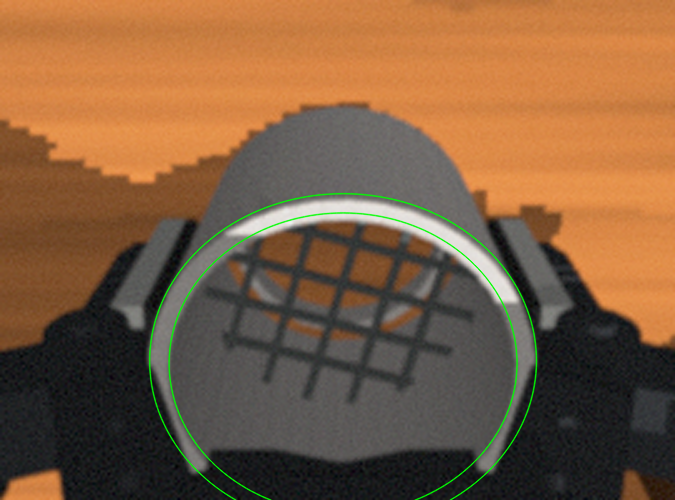

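Request:
play_rows(steps=[[[0,0,-0.01],[0,0,0]],[[0,0,-0.03],[0,0,0]],[[0,0,-0.04],[0,0,0]],[[0,0,-0.04],[0,0,0]],[[0,0,-0.04],[0,0,0]],[[0,0,-0.033],[0,0,0]],[[-0.0153,0.0025,0],[0,0,0]],[[-0.0345,0,0],[0,0,0]],[[-0.0345,0,0],[0,0,0]],[[-0.0345,0,0],[0,0,0]],[[-0.0345,0,0],[0,0,0]],[[-0.0345,0,0],[0,0,0]],[[-0.0345,0,0],[0,0,0]],[[-0.0345,0,0],[0,0,0]],[[-0.0345,0,0],[0,0,0]],[[-0.0151,0,0],[0,0,0]],[[0,0,0],[0,0,0]],[[0,0,0],[0,0,0]],[[0,0,0],[0,0,0]]])

```text
time_s: 29.95
eef_pos: [646.3, 122.0, 129.9]
ee_rot: [-0.0, -0.707, 0.708, 0.0]
force: [-0.2, -1.1, -2.0]
grip_width: 0.697
```

```bash
python3 look.py k8 647 123 120; python3 - <<'E'
from h import *
for i in range(3): print(ctrl.sense()['eef_pos']); cams.capture('wrist')
E
```

```text
29.95 [646.3  121.99 129.89] 0.6974043652288628 [-0.23 -1.15 -2.03]
[646.40518382 122.11984665 130.12437917]
[646.4175613  122.30735525 130.18745062]
[646.39667179 122.46313263 130.22851241]
```

View pics/k8.png

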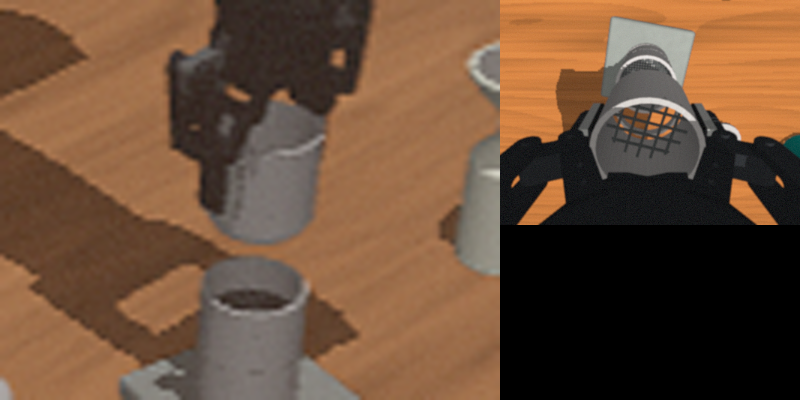

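Request:
play_rows(steps=[[[-0.0004,0,0.015],[0,0,0]],[[0,0,0.025],[0,0,0]],[[0,0,0.014],[0,0,0]],[[0,0,0],[0,0,0]],[[0,0,0],[0,0,0]],[[0,0,0],[0,0,0]]])

```text
time_s: 30.8
eef_pos: [646.8, 123.5, 90.6]
ee_rot: [0.001, -0.707, 0.707, -0.001]
force: [-0.2, -0.4, -2.1]
grip_width: 0.699
```

Request:
play_rows(steps=[[[0,0,0.003],[0,0,0]],[[0,0,0.003],[0,0,0]],[[0,0,0.003],[0,0,0]],[[0,0,0],[0,0,0]],[[0,0,0],[0,0,0]]])

```text
time_s: 31.3
eef_pos: [646.3, 123.5, 82.9]
ee_rot: [-0.0, -0.707, 0.707, 0.0]
force: [0.3, 0.5, -1.4]
grip_width: 0.7
```

Request:
play_rows(steps=[[[0,0,0.0018],[0,0,0]],[[0,0,0.0018],[0,0,0]],[[0,0,0.0007],[0,0,0]],[[0,0,0],[0,0,0]],[[0,0,0],[0,0,0]]])

```text
time_s: 31.8
eef_pos: [646.3, 123.5, 79.7]
ee_rot: [0.0, -0.707, 0.707, -0.0]
force: [-0.5, -0.0, -1.8]
grip_width: 0.701
```

Request:
play_rows(steps=[[[0,0,0.0008],[0,0,0]],[[0,0,0],[0,0,0]],[[0,0,0],[0,0,0]]])

```text
time_s: 32.1
eef_pos: [646.3, 123.5, 79.1]
ee_rot: [0.0, -0.707, 0.707, -0.0]
force: [-0.4, 0.4, -2.8]
grip_width: 0.702
```

```bash
python3 look.py k9 647 123 100
```

```text
32.1 [646.32 123.47  79.14] 0.7016169136198026 [-0.44  0.37 -2.84]
```

View pics/k9.png

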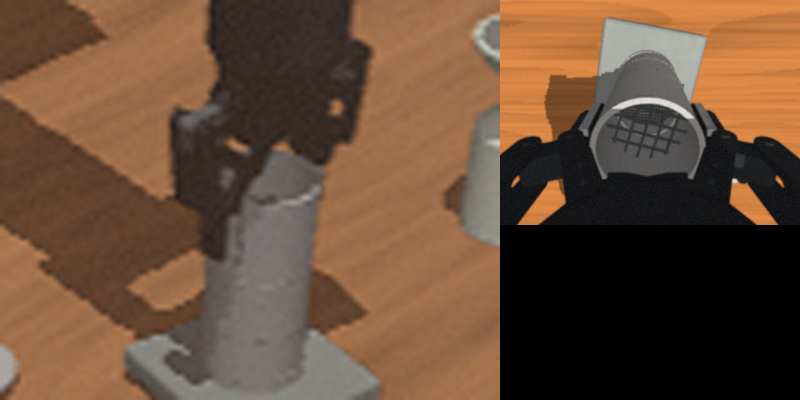

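Request:
play_rows(steps=[[[0,0,0.001],[0,0,0]],[[0,0,0],[0,0,0]],[[0,0,0],[0,0,0]]])

```text
time_s: 32.5
eef_pos: [646.5, 123.5, 78.9]
ee_rot: [0.0, -0.707, 0.707, -0.0]
force: [-1.2, -0.5, 2.5]
grip_width: 0.702
```

Request:
play_rows(steps=[[[0,0,0],[0,0,0]],[[0,0,0],[0,0,0]],[[0,0,0],[0,0,0]],[[0,0,0],[0,0,0]],[[0,0,0],[0,0,0]],[[0,0,-0.02],[0,0,0]],[[0,0,-0.03],[0,0,0]],[[0,0,-0.04],[0,0,0]],[[0,0.02,-0.04],[0,0,0]],[[0,0.035,0],[0,0,0]],[[0,0.035,0],[0,0,0]],[[0,0,0],[0,0,0]],[[0,0,0],[0,0,0]]], grip=0)

```text
time_s: 33.8
eef_pos: [579.3, 123.5, 177.3]
ee_rot: [0.001, -0.707, 0.707, -0.001]
force: [0.7, 1.0, -0.6]
grip_width: 0.999
```

```bash
python3 - <<'E'
from h import *
np.set_printoptions(precision=2,suppress=True)
ci=cams.camera_info('wrist'); im=cams.capture('wrist')
for z in (148,150,152,154,156,159): print(z,fitcircle(im,ci,(647,123),z,(30,27),6))
b=fitcircle(im,ci,(647,123),152,(30,27),6)
overlay(im,ci,[(b[0],152,30),(b[0],152,27)],'pics/w16.png',(180,0,450,200),2.8)
E
python3 look.py k10 647 123 90
```

```text
148 (array([647.03, 123.09]), np.float64(102.87055969238281))
150 (array([647.19, 123.15]), np.float64(111.30081176757812))
152 (array([647.21, 123.23]), np.float64(114.97988891601562))
154 (array([647.05, 123.34]), np.float64(115.93049621582031))
156 (array([646.83, 123.34]), np.float64(114.79363250732422))
159 (array([647.19, 123.25]), np.float64(107.48538970947266))
33.85 [579.59 123.41 176.8 ] 0.9980773625933789 [ 1.13  0.13 -0.28]
```

View pics/w16.png

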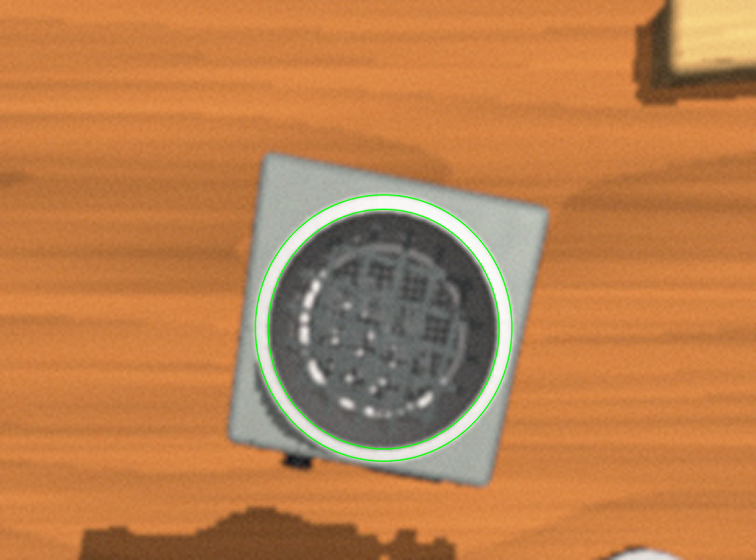

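View pics/k10.png

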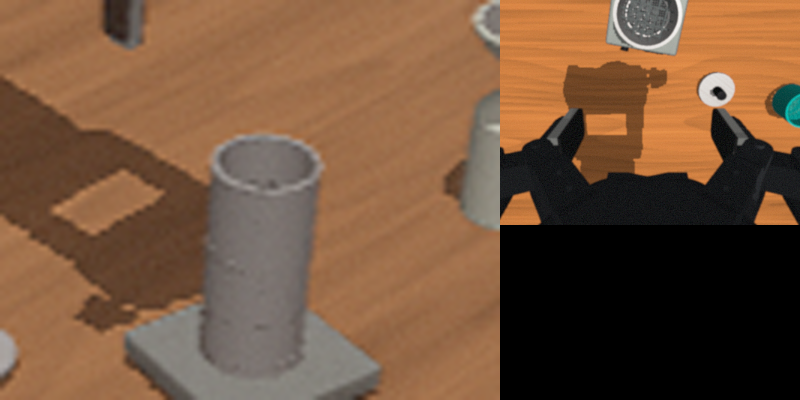

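Request:
play_rows(steps=[[[0.0307,0.0147,0],[0,0,0]],[[0.0307,0.0147,0],[0,0,0]],[[0.0307,0.0147,0],[0,0,0]],[[0.0307,0.0147,0],[0,0,0]],[[0.0307,0.0147,0.01],[0,0,0]],[[0,0,0.033],[0,0,0]],[[0,0,0.02],[0,0,0]],[[0,0,0],[0,0,0]],[[0,0,0],[0,0,0]]])

```text
time_s: 34.85
eef_pos: [524.3, 8.3, 129.1]
ee_rot: [0.0, -0.707, 0.707, -0.0]
force: [1.3, -0.4, 1.5]
grip_width: 1.005
```

```bash
python3 - <<'E'
from h import *
np.set_printoptions(precision=2,suppress=True)
s=ctrl.sense(); t=s['eef_pos'];print(s['time_s'],t)
ci=cams.camera_info('wrist'); im=cams.capture('wrist')
b=fitcircle(im,ci,(524.6,8.6),12,(30,),8);print(b)
k=fitcircle(im,ci,b[0],38,(8,),4);print('knob top',k)
overlay(im,ci,[(b[0],12,30),(k[0],38,8)],'pics/w17.png',(180,100,450,300),2.8)
E
```

```text
34.85 [524.3    8.26 129.08]
(array([524.75,   8.39]), np.float64(53.75198745727539))
knob top (array([526.9,   8.6]), np.float64(57.83784866333008))
```

View pics/w17.png

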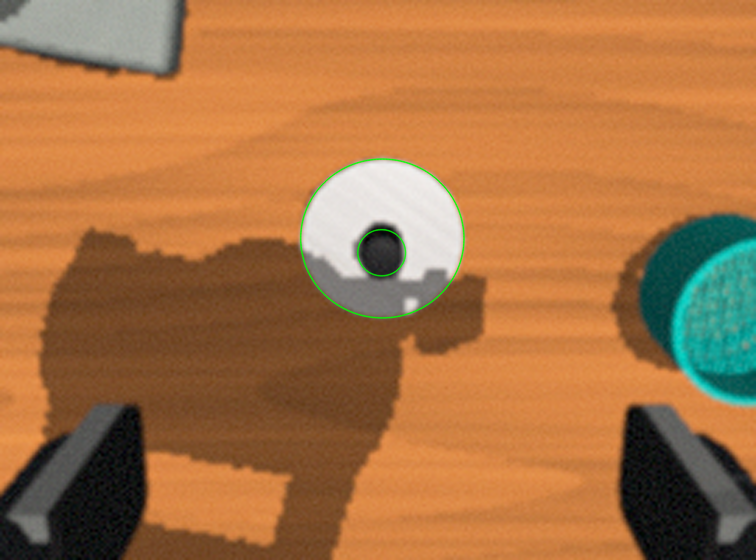

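Request:
play_rows(steps=[[[0,-0.0009,0.02],[0,0,0]],[[0,0,0.035],[0,0,0]],[[0,0,0.035],[0,0,0]],[[0,0,0.035],[0,0,0]],[[0,0,0.035],[0,0,0]],[[0,0,0.02],[0,0,0]],[[0,0,0.01],[0,0,0]],[[0,0,0],[0,0,0]],[[0,0,0],[0,0,0]]])

```text
time_s: 35.8
eef_pos: [525.2, 8.3, -12.8]
ee_rot: [-0.001, 0.707, -0.707, 0.001]
force: [0.5, 0.2, 0.6]
grip_width: 0.997
```

```bash
python3 look.py k11 525 8 30;python3 - <<'E'
from h import *
for i in range(3): print(ctrl.sense()['eef_pos']); cams.capture('wrist')
E
```

```text
35.8 [525.21   8.29 -12.83] 0.9971357012823073 [0.5  0.19 0.57]
[525.13056772   8.25639549 -12.78954409]
[524.98482381   8.29112104 -12.9213712 ]
[524.83927027   8.29106471 -13.11647944]
```

View pics/k11.png

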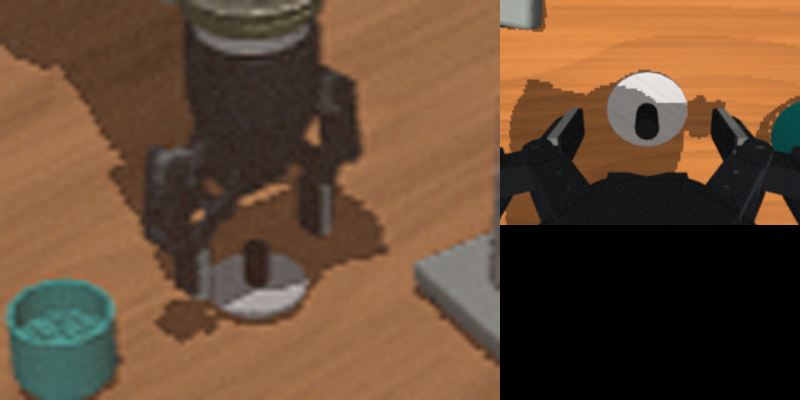

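Request:
play_rows(steps=[[[0,0,0],[0,0,0]],[[0,0,0],[0,0,0]],[[0,0,0],[0,0,0]],[[0,0,0],[0,0,0]],[[0,0,0],[0,0,0]],[[0,0,0],[0,0,0]],[[0,0,0],[0,0,0]],[[0,0,0],[0,0,0]]], grip=1, squeeze=40)

```text
time_s: 36.85
eef_pos: [524.4, 8.4, -13.8]
ee_rot: [0.0, -0.707, 0.707, -0.0]
force: [-0.8, 0.0, 3.2]
grip_width: 0.17
```

```bash
python3 look.py k12 525 8 30;python3 - <<'E'
from h import *
np.set_printoptions(precision=2,suppress=True)
for i in range(2): s=ctrl.sense();t=s['eef_pos'];print(t); im=cams.capture('wrist')
ci=cams.camera_info('wrist')
b=fitcircle(im,ci,(525,8.3),12,(30,),6);print(b,b[0]-t[:2])
E
```

```text
36.85 [524.42   8.39 -13.77] 0.16982450146697176 [-0.84  0.03  3.23]
[524.44   8.39 -13.75]
[524.44   8.37 -13.77]
(array([525.19,   8.19]), np.float64(45.08220672607422)) [ 0.75 -0.18]
```

View pics/k12.png

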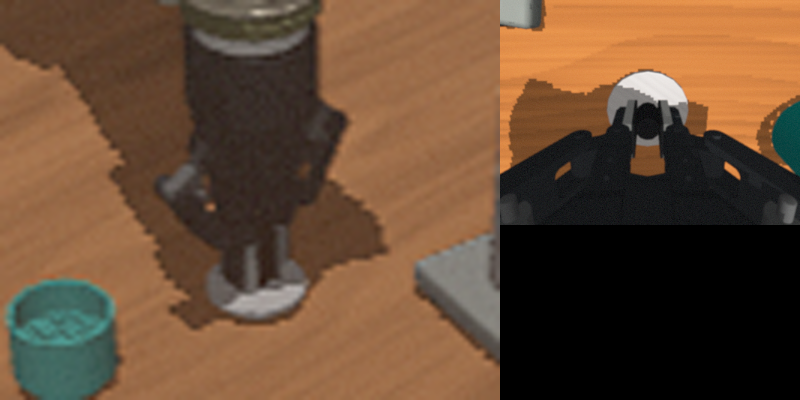

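Request:
play_rows(steps=[[[0,0,-0.01],[0,0,0]],[[0,0,-0.03],[0,0,0]],[[0,0,-0.04],[0,0,0]],[[0,0,-0.04],[0,0,0]],[[0,0,-0.04],[0,0,0]],[[0,0,-0.04],[0,0,0]],[[0,0,-0.04],[0,0,0]],[[0,0,-0.012],[0,0,0]],[[-0.011,-0.0117,0],[0,0,0]],[[-0.0219,-0.0233,0],[0,0,0]],[[-0.0219,-0.0233,0],[0,0,0]],[[-0.0219,-0.0233,0],[0,0,0]],[[-0.0219,-0.0233,0],[0,0,0]],[[-0.0219,-0.0233,0],[0,0,0]],[[-0.0219,-0.0233,0],[0,0,0]],[[-0.011,-0.0113,0],[0,0,0]],[[0,0,0],[0,0,0]],[[0,0,0],[0,0,0]],[[0,0,0],[0,0,0]],[[0,0,0],[0,0,0]]])

```text
time_s: 39.05
eef_pos: [646.2, 123.0, 175.0]
ee_rot: [-0.0, -0.707, 0.707, 0.0]
force: [-0.5, 0.0, -1.9]
grip_width: 0.175
```

```bash
python3 look.py k13 647 123 170;python3 - <<'E'
from h import *
np.set_printoptions(precision=2,suppress=True)
for i in range(3): s=ctrl.sense();t=s['eef_pos'];print(t); im=cams.capture('wrist')
ci=cams.camera_info('wrist')
z=t[2]+13.8+12
b=fitcircle(im,ci,t[:2],z,(30,),6);print(b,b[0]-t[:2])
overlay(im,ci,[(b[0],z,30),((647.1,123.2),152,30)],'pics/w18.png',(180,100,450,350),2)
E
```

```text
39.05 [646.19 123.   175.03] 0.1754132125730954 [-0.54  0.04 -1.88]
[646.32 123.08 175.26]
[646.35 123.14 175.3 ]
[646.39 123.19 175.29]
(array([647.36, 122.8 ]), np.float64(44.518577575683594)) [ 0.97 -0.39]
```

View pics/k13.png

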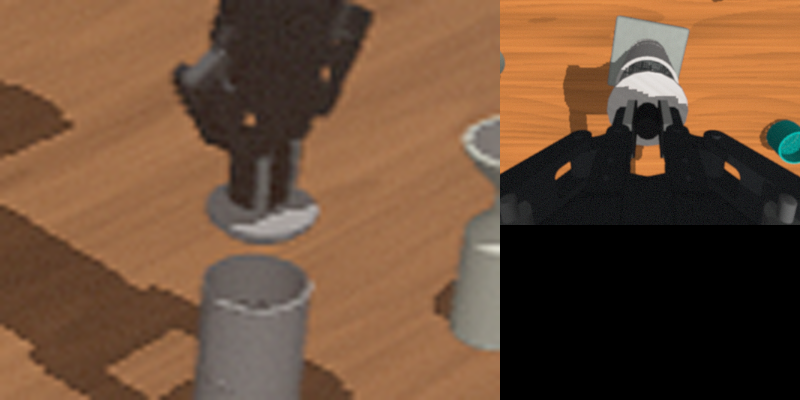

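View pics/w18.png

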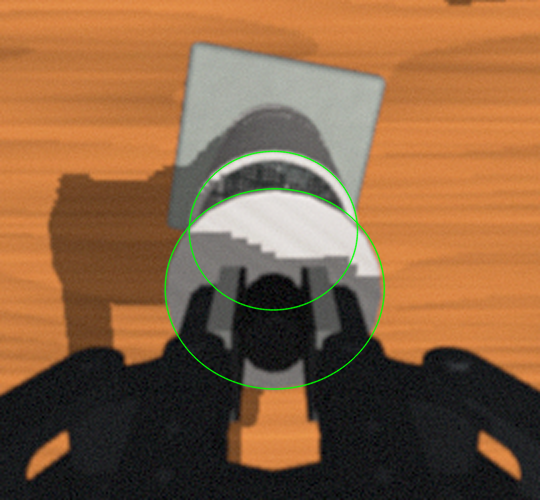

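Request:
play_rows(steps=[[[-0.0003,0,0.013],[0,0,0]],[[0,0,0.02],[0,0,0]],[[0,0,0.012],[0,0,0]],[[0,0,0],[0,0,0]],[[0,0,0],[0,0,0]],[[0,0,0],[0,0,0]]])

```text
time_s: 39.9
eef_pos: [646.8, 123.6, 142.1]
ee_rot: [0.0, -0.707, 0.707, -0.0]
force: [-0.1, -0.3, -1.0]
grip_width: 0.169
```

Request:
play_rows(steps=[[[0,0,0.003],[0,0,0]],[[0,0,0.003],[0,0,0]],[[0,0,0.002],[0,0,0]],[[0,0,0],[0,0,0]],[[0,0,0],[0,0,0]]])

```text
time_s: 40.4
eef_pos: [646.5, 123.7, 135.4]
ee_rot: [0.0, -0.707, 0.707, 0.0]
force: [-0.5, 0.8, -1.5]
grip_width: 0.174
```

Request:
play_rows(steps=[[[0,0,0.0018],[0,0,0]],[[0,0,0.0018],[0,0,0]],[[0,0,0.001],[0,0,0]],[[0,0,0],[0,0,0]],[[0,0,0],[0,0,0]]])

```text
time_s: 40.9
eef_pos: [646.5, 123.7, 132.0]
ee_rot: [0.0, -0.707, 0.707, -0.0]
force: [0.3, -0.6, -1.0]
grip_width: 0.171
```

Request:
play_rows(steps=[[[0,0,0.001],[0,0,0]],[[0,0,0],[0,0,0]],[[0,0,0],[0,0,0]]])

```text
time_s: 41.2
eef_pos: [646.6, 123.7, 131.3]
ee_rot: [0.0, -0.707, 0.707, -0.0]
force: [1.2, 0.6, -0.7]
grip_width: 0.174
```

```bash
python3 look.py k14 647 123 140
```

```text
41.2 [646.55 123.66 131.28] 0.17439449886203648 [ 1.16  0.63 -0.69]
```

View pics/k14.png

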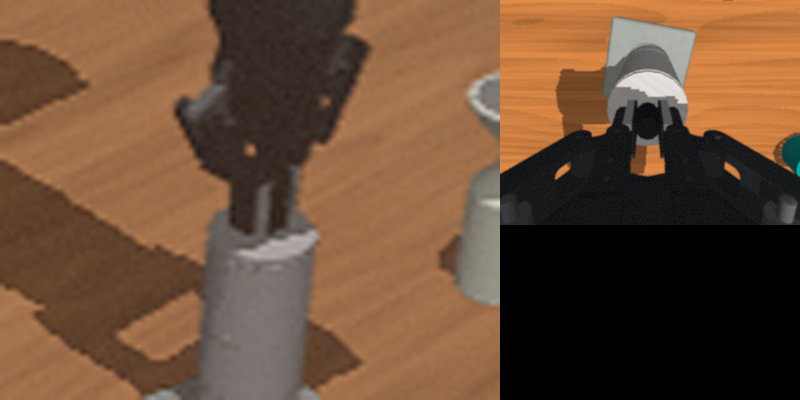

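Request:
play_rows(steps=[[[0,0,0.001],[0,0,0]],[[0,0,0],[0,0,0]],[[0,0,0],[0,0,0]]])

```text
time_s: 41.6
eef_pos: [646.7, 123.6, 131.2]
ee_rot: [0.0, -0.707, 0.707, -0.0]
force: [-1.8, -0.9, 6.2]
grip_width: 0.171
```

Contact came at 131.2, exactly the height predicted for fully home. I'll release and retreat.

Request:
play_rows(steps=[[[0,0,0],[0,0,0]],[[0,0,0],[0,0,0]],[[0,0,0],[0,0,0]],[[0,0,0],[0,0,0]],[[0,0,0],[0,0,0]],[[0,0,0],[0,0,0]],[[0,0,-0.02],[0,0,0]],[[0,0,-0.03],[0,0,0]],[[0,0,-0.04],[0,0,0]],[[0,0.02,-0.03],[0,0,0]],[[0,0.035,0],[0,0,0]],[[0,0.035,0],[0,0,0]],[[0,0.02,0],[0,0,0]],[[0,0,0],[0,0,0]],[[0,0,0],[0,0,0]]], grip=0)

```text
time_s: 43.1
eef_pos: [564.4, 123.6, 220.7]
ee_rot: [0.0, -0.707, 0.707, -0.0]
force: [0.1, -0.1, 0.4]
grip_width: 1.001
```

```bash
python3 - <<'E'
from h import *
np.set_printoptions(precision=2,suppress=True)
s=ctrl.sense();print(s['time_s'],s['eef_pos'],s['grip_width'],s['force'])
ci=cams.camera_info('wrist'); im=cams.capture('wrist')
for z in (153,155,157,159,161,164): print(z,fitcircle(im,ci,(647,123),z,(30,),6))
b=fitcircle(im,ci,(647,123),157,(30,),6)
overlay(im,ci,[(b[0],157,30)],'pics/w19.png',(180,0,450,200),2.8)
si=cams.capture('scene'); cv2.imwrite('pics/s19.png',cv2.resize(si[80:300,200:440,::-1],None,fx=2.7,fy=2.7,interpolation=cv2.INTER_CUBIC))
ti=cams.capture('top'); cv2.imwrite('pics/t19.png',ti[:,:,::-1])
E
```

```text
43.1 [564.42 123.6  220.71] 1.001005413673619 [ 0.14 -0.12  0.4 ]
153 (array([647.21, 123.4 ]), np.float64(55.01721954345703))
155 (array([647.06, 123.49]), np.float64(54.24580001831055))
157 (array([646.91, 123.57]), np.float64(52.095802307128906))
159 (array([646.77, 123.67]), np.float64(48.836692810058594))
161 (array([646.79, 123.87]), np.float64(44.748783111572266))
164 (array([647.52, 125.03]), np.float64(41.351078033447266))
```

View pics/w19.png

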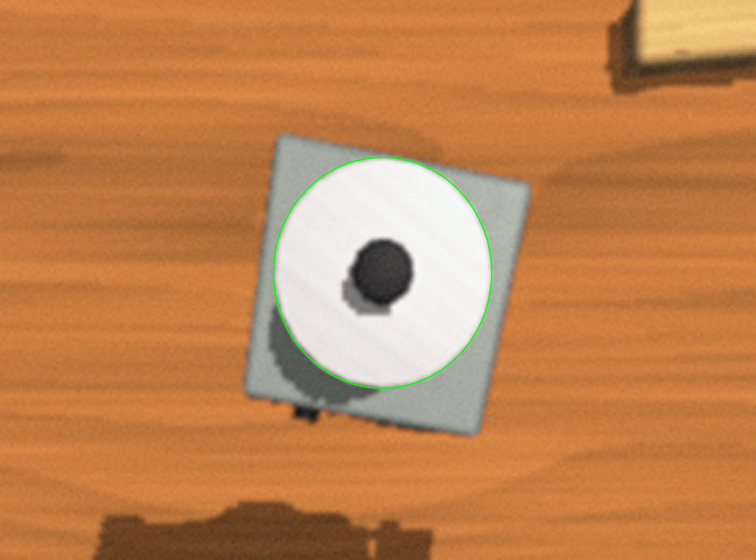

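View pics/s19.png

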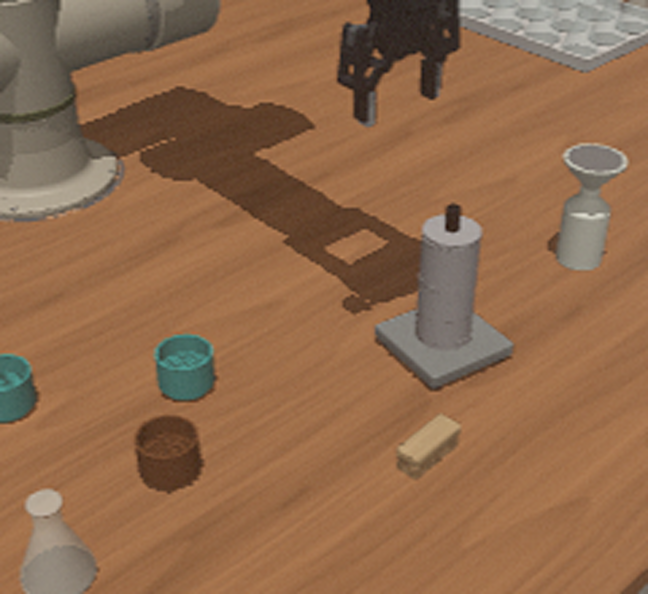

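View pics/t19.png

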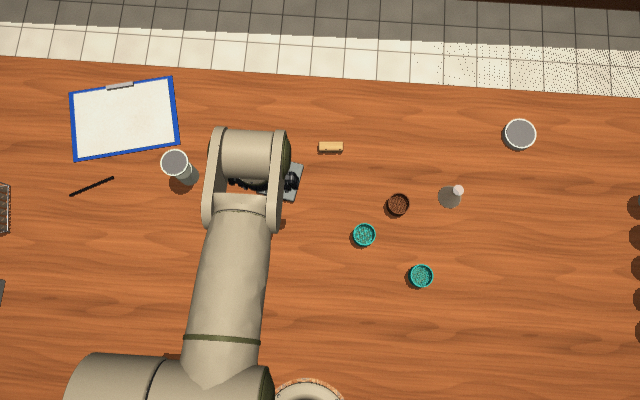

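The lid sits flat and centred on an upright stack. In the top view the bottle (175,165), flask (450,195) and brush (330,147) are where they started. Handing in.

```bash
python3 - <<'E'
from h import *
print(ctrl.finish_job())
E
```

```text
the job is handed in; nothing more can be done
None
```

The stack is built on the shaker base in the order you asked: pan, fine sieve, coarse sieve, lid. Each piece was let go before the next was fetched, and I handed in at about 43 s.

- **Seating:** each piece touched down within 0.5 mm of the height predicted for fully home, at 5–7 N or less as reported at the end of each move. The rim and lid centres measured afterwards lay within about 1 mm of the seat axis. The last pictures show an upright stack and the gripper clear of it.
- **Bystanders:** the bottle, flask and brush are at the same pixels as at the start. The brown and turquoise look-alikes were not touched.
- **Failed first grasp:** my first attempt on the pan closed above its rim without touching it. Both cameras showed the fingertips about 30 mm behind the reported TCP, not at it as the description says. I lifted, corrected for that and worked with the measured offset from then on.
- **Small disagreements:**
  - Rim heights fitted in the pictures came out 1–2 mm above nominal for the three cups, and a little low and poorly determined for the lid. Both are within the camera calibration.
  - Rim fits on pieces in the gripper put them up to about 1.9 mm from the TCP in x, where the placed results implied about 0.2 to 0.8 mm. I relied on the placed results.

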